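# Circlip onto the grinding spindle

## Robot

A 7-joint arm with a two-finger parallel gripper is mounted at the origin on the work surface. World frame = base frame: x ahead of the robot, y to its left, z up, the work surface at z = 0. Lengths are in m, angles in degrees, forces in N, time in s.
With the tool pointing down it reaches from about 0.425 to 0.8 m from the base axis. Payload 8.3 kg.
Tool frame: the origin (TCP) lies at the very end of the fingers, on their centre line; the grasp point (between the pads) lies 19 mm behind it; y points along the fingers, x is the direction in which the jaws open and shut, and the axes are right-handed (so a half turn about y gives the same grasp; the last joint's range is limited). The gripper opens to 85 mm and grips with 20 to 120 N. Pads are 22 mm wide; open, the fingers measure 114 mm over their backs; the gripper's body (76 mm by 85 mm) begins 54 mm behind the grasp point. The pads swing forward as they close: fully open they stand 13 mm farther back than shut.
Start: joints at [63.719, 21.967, 0.94, 78.501, -0.361, 79.538, -2.664], TCP at [0.241, -0.577, 0.231] pointing down, gripper open.
Joint ranges: [-169.22, 169.22], [-14.56, 117.87], [-87.37, 89.26], [10.42, 133.3], [-82.24, 262.24], [0.94, 117.77], [-172.7, 172.7]. Speed limits (degrees/s): [136.94, 136.94, 172.46, 172.46, 180, 180, 180].

## Interface

Orientations are given as a 3x3 rotation matrix whose columns are the frame's x, y, z axes.
In Python, from rig import sensors, camera, job, nets gives the robot as it stands.
- The arm moves only by the tool step_arm, never from a script. Its argument "rows" is a list of rows, each a list of 5 numbers: the opening, from -1 (shut) to 1 (fully open), then the shift along the tool's x, y, z in m, then the turn about the tool's y in degrees. A call has 1 to 12 rows; each row shifts and turns the commanded pose from where the row before left it, along the tool's axes as they then stand; what a row does not reach is not made up. A row lasts 1/10 s, in which the tool goes at most 50 mm and 8.59 degrees, less where a joint would pass 70% of its speed; a pose out of reach is approached as far as the arm can. A call is refused whole if a number of a shift passes 0.05 or a number of a turn 8.59, either way. A call with a gripper value outside its range is refused whole. The fingers move at their own pace and stop on an object; "grip_force" is the grip in N (left out, the last holds). Time passes only in rows, so rows that do not move let the fingers close. It gives the time, the measured TCP pose, the force and the opening at its end, in the units of the state.
- sensors.observe(): the state, without advancing time (a new reading comes with each control period).
- camera(name): name is "scene" or "top" or "wrist"; returns a dict with "color" (420x560x3 uint8, red, green, blue), "K" (3x3 intrinsics, pixels), "distortion" ([k1, k2, p1, p2, k3] as OpenCV has them; the pictures are not rectified), "R" (3x3) and "t" (3): a world point X has camera coordinates R X + t. Camera axes: x right, y down, z forward; pixel columns grow to the right and rows downward; lengths in m; the calibration is good to about 2 mm. A picture is of the moment at which its call begins. There is no depth.
- job.hand_in(): hands the job in, once; it reports no verdict.
Trained networks look in a picture, given as the dict that the camera call returned (one of the last four; its "shot" number tells which), for a name from the list of things; names that differ only in an ending like _2 or _b are one class to them, and where a whole thing is asked for, a point or a joint stands for the part that bears it (a point fixed in the world has none). Each returns a list of dicts, best first, with "confidence" (0 to 1); they miss things now and then, are a little off and sometimes report something else, mostly with a low value. They report only what shows in the picture. A call takes as long as a camera call. They do not tell look-alikes from the thing itself.
- nets.spot_in(target, picture): "centre" ([column, row] in pixels, amid what is visible of it).
- nets.trace(target, picture): "pixels" (420x560 bool, what is visible of it) and "centre" ([column, row] in pixels, amid what is visible of it).
The state is a dict: "time": time; "joint_positions": joint angles; "dq": joint speeds; "joint_efforts": joint torques, N m; "eef_pos": TCP position; "eef_rot": TCP orientation; "force": force on the tool from outside, world axes, zero at the start; "wrist_torque": the same for the moment, N m; "grip_width": finger opening in m.
Only numpy, scipy, OpenCV 4.12 (cv2) and the standard library are available. Lean on these libraries where they do the work, as an engineer would, in place of code of your own. Each camera call takes 0.05 s, during which the arm holds its last target.

## Task

Draw the red-handled circlip pliers up out of the wooden tool stand, and with the pliers only (no fingers on it) pick the black circlip off the plank by its two ears, squeeze to spread it, and slide it over the end of the upright spindle shaft down to the groove just above the brass collar. Finish while still holding the pliers squeezed, with the circlip level at the groove, still and held wide open, not pressing on the shaft or collar: it must not snap shut on the shaft. Leave the jar, the crystal block, the bearing and the felt wheel where they are.

Things in the scene. Friction and masses are not known exactly. Their poses are not given: they have to be found in the camera images.
- pliers: Circlip pliers, 0.18 kg, 183 mm tall, standing tips down. Origin at the pivot, 74 mm above the pin ends; z runs up to the handles, y across them (the way they are squeezed and the jaws spread, symmetric about the xz plane). Squeezing the handles OPENS the jaws; a spring returns them. Jaw noses are 5 mm thick in x; each ends in a 4 mm pin, 4 mm long, under a shoulder.
- pliers_tip (a point): Point midway between the lower ends of the two pins, when the jaws are relaxed (fixed in the pliers' frame, 74 mm below the pivot). Relaxed, the pins are 8 mm apart centre to centre, 12 mm over both; at the stop about 40 mm apart, and their ends then stand about 2 mm higher.
- pliers_grip (a point): Point midway between the two red grips, 80 mm above the pivot, where they are to be squeezed along y. Each grip is 12 mm wide in x, 9 mm thick and 68 mm long, its top 29 mm above this point. Width over both grips here: 66 mm relaxed (they lean 0.045 rad outward going up), 54 mm when the pins reach the circlip's notches, 30 mm at the stop.
- jaw_right (a joint): Angle of each jaw (both move alike), rad: 0 relaxed, 0.215 at the built-in stop, where it is right to squeeze. Each handle needs about 5 N at first, 7 N at the stop, and about 16 N at the stop with the circlip on the pins. A light squeeze to 62 mm over the grips carries the pliers with the pins still close together.
- circlip: Black spring-steel circlip, an open ring lying flat: inner diameter 48.5 mm relaxed, band 5 mm wide, 3 mm thick, 30 g. Origin: centre of the ring at mid thickness. x points from the centre to the gap, z up. Spread to the pliers' stop, the inner diameter is about 54 mm and the middle of the opening lies 3 mm from the origin towards the gap (+x). The pins hold it by friction.
- circlip_gap (a point): Point in the gap, midway between the notches of the two ears of the relaxed circlip, 28 mm from the ring's centre along its x, mid thickness. The pins go in here from above, the pliers' y along the circlip's y; the gap between the ear tips is 18 mm wide. Squeezing then seats each pin in the notch of an ear.
- notch_l (a point): Where a pin sits in the V notch (7.5 mm wide, 3 mm deep) of the ear on the circlip's +y side. Distance notch_l to notch_r: 19 mm relaxed, about 25 mm if the circlip were gripping the shaft, about 37 mm spread to the pliers' stop.
- notch_r (a point): The same on the ear at the circlip's -y side.
- tool_stand: Fixed wooden tool stand, 60 x 110 x 70 mm tall on a thin 74 x 124 mm foot; origin centre of its underside, z up. The pliers stand in its middle slot, their y along the stand's y.
- slot_mouth (a point): Centre of the slot's mouth on the stand's top, 70 mm above the bench. Slot about 13 x 37 mm (long along the stand's y), 60 mm deep; the pins stand on its floor, 10 mm above the bench.
- plank: Fixed pale wooden board, 170 x 210 mm, 18 mm thick, on which the circlip lies; origin centre of its underside.
- spindle: Fixed grinding spindle standing upright: green flange 124 mm across, white belt pulley 100 mm across with its top face 66 mm up, brass collar 55 mm across with its top 74 mm up, then the steel shaft, 50 mm diameter, up to 93 mm. Origin centre of its underside, z along the shaft.
- groove (a point): Middle of the circlip groove, on the shaft axis, 77 mm above the bench: a dark band 4 mm high, 1 mm above the collar. The circlip's mid thickness belongs at this height (lying on the collar it would be 1.5 mm lower).
- shaft_end (a point): Centre of the shaft's upper end, 93 mm above the bench, 16 mm above the groove; its rim has a 3 mm chamfer.
- grease_jar: Bystander: amber jar with yellow cap, 60 mm across, 65 mm tall; origin centre of its underside.
- crystal: Bystander: pale crystal block, 55 x 40 x 28 mm; origin centre of its underside.
- bearing: Bystander: steel ball bearing lying flat, 52 mm across, 15 mm thick; origin centre of its underside.
- felt_wheel: Bystander: red-brown felt wheel lying flat, 60 mm across, 16 mm thick; origin centre of its underside.
Not all that is in view belongs to the job. There is more than one size of the pliers; the job needs the largest. Leave any turquoise look-alike of the spindle alone.

How it is judged (in metres and radians):
On the way, in this order (a step that is already met when the one before it is completed fails the run):
1. the pliers are drawn out of the tool stand, tips clear of its top (height (world z) of pliers_tip above 0.08 m and contact force between the fingers and pliers above 1 N), for 0.2 s.
2. the circlip is lifted off the plank on the pliers (height (world z) of circlip above 0.045 m and contact force between the fingers and pliers above 1 N and contact force between pliers and circlip above 0.5 N), for 0.2 s.
At the end, for the whole second after the job is handed in: the circlip is round the shaft at the groove (mid thickness within 2.5 mm of its height), level within 10 degrees, still, held open by the pliers in the gripper (notches over 30 mm apart), pressing on shaft and collar with less than 5 N (z of circlip in the frame of spindle between 0.0745 and 0.0795 m and horizontal distance between circlip and groove below 0.007 m and angle between the z axis of circlip and the z axis of spindle, either way round below 0.17 rad and distance between notch_l and notch_r above 0.03 m and contact force between the fingers and pliers above 3 N and contact force between pliers and circlip above 1 N and contact force between circlip and spindle below 5 N and linear speed of circlip below 0.02 m/s); the arm keeps its last pose, push and grip.
It fails at once if the fingers touch the circlip (contact force between the fingers and circlip above 1 N).
It fails at once if the jar is disturbed (moved over 30 mm) (distance of grease_jar from where it was at the start of the episode above 0.03 m).
It fails at once if the crystal block is disturbed (moved over 30 mm) (distance of crystal from where it was at the start of the episode above 0.03 m).
It fails at once if the bearing is disturbed (moved over 30 mm) (distance of bearing from where it was at the start of the episode above 0.03 m).
It fails at once if the felt wheel is disturbed (moved over 30 mm) (distance of felt_wheel from where it was at the start of the episode above 0.03 m).
It also fails if it takes over 72 s, if anything falls off the work surface, if the arm or the gripper's body presses on something with over 40 N, if the wrist force passes 120 N, or if a joint passes its speed limit or range.

## Working session

There is one attempt and no reset: what is moved stays moved. The work goes in short steps, Python scripts to look and compute and a tool call to move; the robot and the scene stay as the last step left them, time stands still between calls to the robot, and variables do not carry over. Pictures are saved under pics/ and viewed, and the job is handed in when it is done.

Besides the shell and the picture viewer there is one more tool, called as name(argument=value, ...), one argument or row to a line, values as JSON. step_arm: Moves the arm, as the interface text tells. Its arguments: {"type":"object","properties":{"rows":{"type":"array"},"grip_force":{"type":"number"}},"required":["rows"]}

```bash
ls; mkdir -p pics
python3 - <<'E'
from rig import sensors,camera
import cv2,numpy as np
s=sensors.observe()
for k,v in s.items(): print(k,np.round(v,3).tolist())
for n in ["scene","top","wrist"]:
    p=camera(n); cv2.imwrite(f"pics/{n}0.png",p["color"][:,:,::-1])
    print(n,p["K"],p["distortion"],p["R"],p["t"],p["shot"])
E
```

```text
pics
time 0.0
joint_positions [63.718, 22.015, 0.938, 78.56, -0.362, 79.539, -2.666]
dq [-0.024, -0.0, 0.011, -0.029, -0.035, -0.026, -0.107]
joint_efforts [-0.001, -62.762, 0.844, -37.182, 0.017, 0.014, -0.0]
eef_pos [0.241, -0.576, 0.23]
eef_rot [[0.386, -0.001, 0.923], [-0.923, 0.002, 0.386], [-0.002, -1.0, -0.0]]
force [-0.322, -0.199, -0.181]
wrist_torque [-0.008, 0.034, -0.044]
grip_width 0.086
scene [[420.980411     0.         276.74372171]
 [  0.         420.980411   208.86649436]
 [  0.           0.           1.        ]] [-0.09801881  0.          0.          0.          0.        ] [[ 0.53397899  0.84541174  0.01205929]
 [ 0.59061009 -0.36275906 -0.72082286]
 [-0.60501749  0.3920266  -0.69301442]] [-0.29143959 -0.24550946  1.26122127] 1
top [[379.54542113   0.         282.04787421]
 [  0.         379.54542113 209.03147818]
 [  0.           0.           1.        ]] [-0.06329416  0.          0.          0.          0.        ] [[-0.01858087 -0.99982153  0.00341554]
 [-0.99607823  0.01821553 -0.08658147]
 [ 0.0865038  -0.0050109  -0.99623892]] [-0.0046597   0.59216984  0.91711586] 2
wrist [[342.70083089   0.         279.20500538]
 [  0.         342.70083089 208.85012993]
 [  0.           0.           1.        ]] [-0.04645308  0.          0.          0.          0.        ] [[ 3.85740655e-01 -9.22607061e-01 -5.97597457e-04]
 [-8.80251685e-01 -3.68225785e-01  2.99277034e-01]
 [-2.76335155e-01 -1.14917283e-01 -9.54166076e-01]] [-0.62338954 -0.03821621  0.37867799] 3
```

View pics/scene0.png

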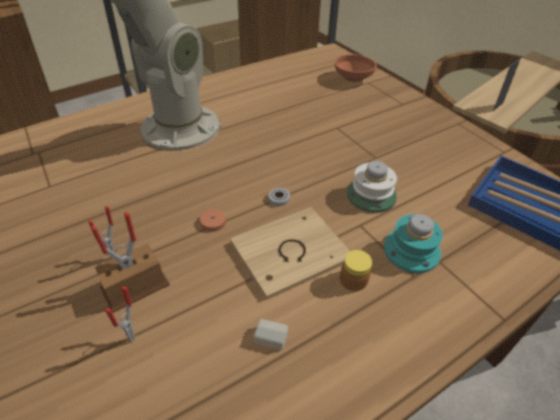

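View pics/top0.png

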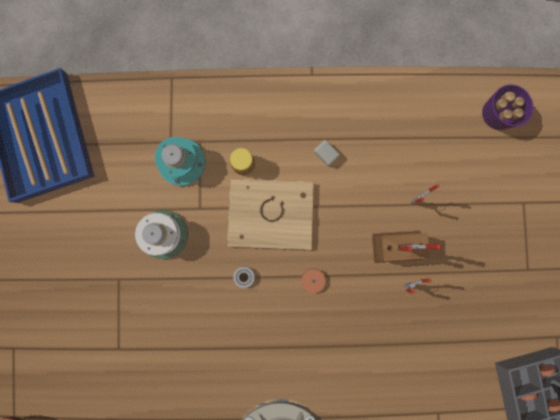

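View pics/wrist0.png

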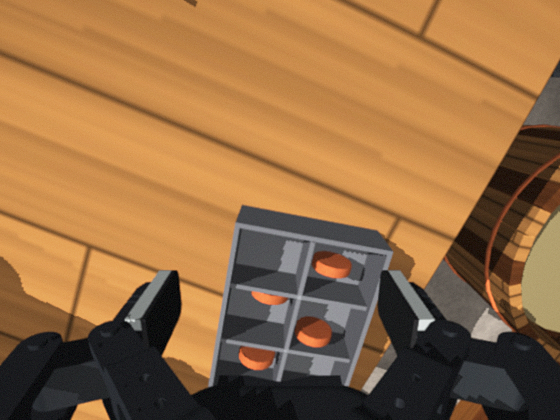

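```bash
cat > h.py <<'E'
import numpy as np,cv2
from rig import sensors,camera,nets,job
def ray(p,uv):
    uv=np.array(uv,float).reshape(-1,1,2)
    n=cv2.undistortPoints(uv,p["K"],np.array(p["distortion"])).reshape(-1,2)
    d=np.c_[n,np.ones(len(n))]@np.array(p["R"])
    c=-np.array(p["R"]).T@np.array(p["t"])
    return c,d
def onz(p,uv,z):
    c,d=ray(p,uv); return c+d*((z-c[2])/d[:,2])[:,None]
def proj(p,X):
    X=np.array(X,float).reshape(-1,3)
    r=cv2.Rodrigues(np.array(p["R"]))[0]
    return cv2.projectPoints(X,r,np.array(p["t"]),p["K"],np.array(p["distortion"]))[0].reshape(-1,2)
def crop(p,c0,r0,c1,r1,f,name):
    im=p["color"][r0:r1,c0:c1,::-1]
    cv2.imwrite("pics/"+name,cv2.resize(im,None,fx=f,fy=f,interpolation=cv2.INTER_CUBIC))
E
python3 - <<'E'
from h import *
p=camera("top")
crop(p,220,170,320,250,8,"t_plank.png")
crop(p,370,180,460,300,5,"t_pl.png")
crop(p,130,130,210,260,4.5,"t_sp.png")
for n in ["pliers","circlip","tool_stand","plank","spindle","grease_jar","crystal","bearing","felt_wheel","slot_mouth","circlip_gap","notch_l","notch_r","shaft_end"]:
    try: print(n,[(np.round(d["centre"],1).tolist(),round(d["confidence"],2)) for d in nets.spot_in(n,p)])
    except Exception as e: print(n,e)
E
```

```text
pliers [([417.5, 248.3], 0.74), ([419.5, 190.1], 0.64), ([412.9, 274.3], 0.57)]
circlip [([278.6, 207.3], 0.71)]
tool_stand [([396.2, 246.6], 0.79), ([271.7, 212.7], 0.61)]
plank [([274.1, 216.4], 0.87)]
spindle [([160.4, 235.4], 0.82), ([183.8, 161.3], 0.59)]
grease_jar [([243.4, 159.7], 0.97)]
crystal [([420.7, 244.1], 0.59), ([326.2, 154.1], 0.54)]
bearing [([242.2, 279.4], 0.77)]
felt_wheel [([314.3, 278.6], 0.56), ([159.9, 233.5], 0.3)]
slot_mouth [([313.9, 275.1], 0.69), ([396.8, 245.8], 0.65)]
circlip_gap [([270.9, 214.9], 0.47), ([263.4, 206.8], 0.46)]
notch_l [([413.6, 244.4], 0.39)]
notch_r [([413.6, 244.4], 0.39)]
shaft_end [([159.8, 234.4], 0.93), ([180.3, 161.9], 0.84)]
```

View pics/t_plank.png

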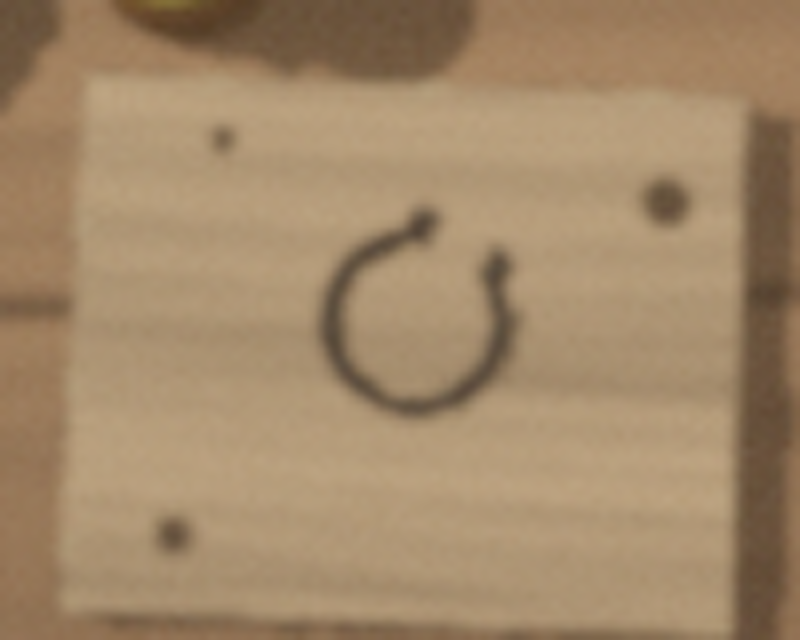

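View pics/t_pl.png

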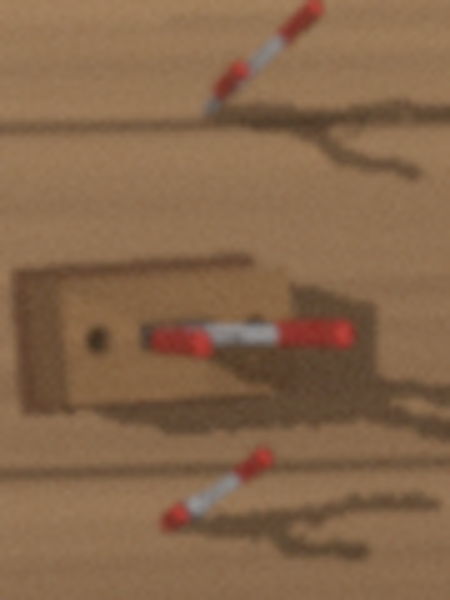

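View pics/t_sp.png

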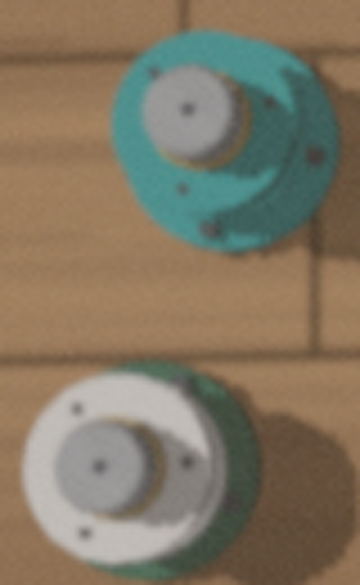

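Run:
```python
from h import *
p=camera("top")
q=np.array
cl=onz(p,[(220+418/8,170+318/8),(220+423/8,170+225/8),(220+495/8,170+268/8),(220+459/8,170+246/8)],.0195)
print("clip",cl.round(4),np.linalg.norm(cl[1]-cl[2]),np.linalg.norm(cl[3]-cl[0]))
print("shaft",onz(p,[(130+99/4.5,130+466/4.5)],.093).round(4))
g=onz(p,[(410,249),(438.6,246.6)],.19); print("grips",g.round(4),g.mean(0),np.linalg.norm(g[0]-g[1]))
print("stand", onz(p,[(382.3,235.5),(382.3,261.5),(428,258.3),(428,233)],.07).round(4))
s=camera("scene")
crop(s,80,190,180,350,4,"s_pl.png")
crop(s,220,200,360,300,5,"s_plank.png")
crop(s,330,140,450,280,4,"s_sp.png")
print(onz(s,[(377,168)],.093))
```

```text
clip [[ 0.5912  0.0089  0.0195]
 [ 0.6204  0.0069  0.0195]
 [ 0.6064 -0.0154  0.0195]
 [ 0.6136 -0.0043  0.0195]] 0.026309353708156943 0.025994234256484724
shaft [[0.5348 0.286  0.093 ]]
grips [[ 0.4907 -0.2754  0.19  ]
 [ 0.4942 -0.3355  0.19  ]] [ 0.49245593 -0.30548552  0.19      ] 0.06022651074813768
stand [[ 0.521  -0.2513  0.07  ]
 [ 0.4599 -0.249   0.07  ]
 [ 0.4647 -0.3588  0.07  ]
 [ 0.5245 -0.3616  0.07  ]]
[[0.53940018 0.28073213 0.093     ]]
```

View pics/s_pl.png

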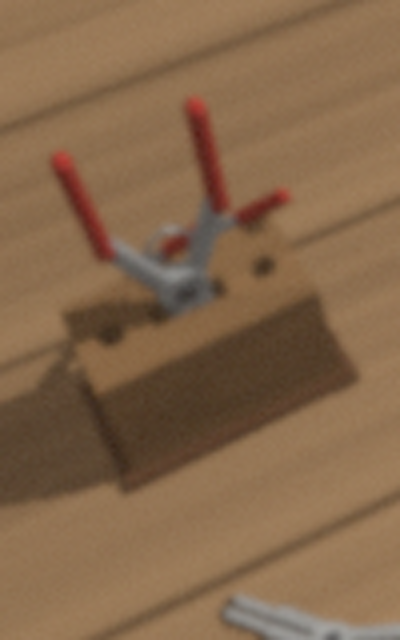

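View pics/s_plank.png

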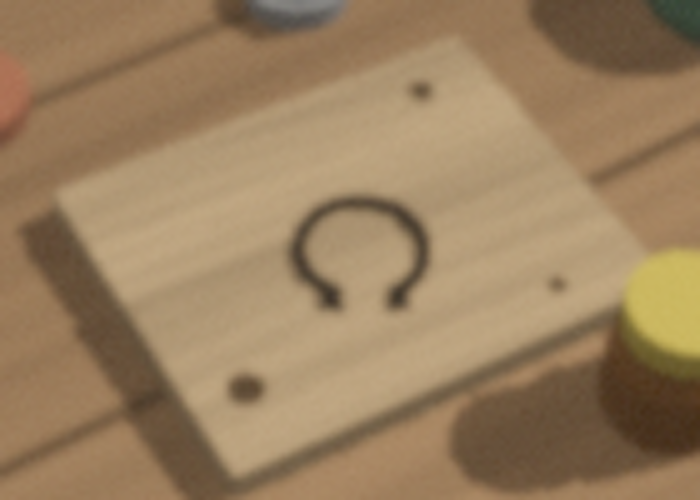

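View pics/s_sp.png

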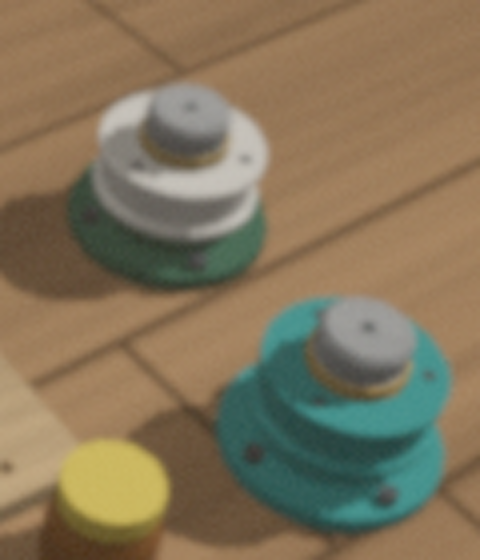

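step_arm(
  rows=[
    [1,0,-0.01,0,6.6],
    [1,0,-0.01,0,6.6],
    [1,0,-0.01,0,6.6],
    [1,-0.035,0,0.035,0],
    [1,-0.035,0,0.035,0],
    [1,-0.035,0,0.035,0],
    [1,-0.035,0,0.035,0],
    [1,-0.035,0,0.035,0],
    [1,-0.035,0,0.035,0],
    [1,-0.035,0,0.035,0],
    [1,0,0,0,0],
    [1,0,0,0,0],
  ],
)

```text
time: 2.2
eef_pos: [0.4743, -0.3183, 0.2613]
eef_rot: [[0.054, 0.0, 0.999], [-0.999, 0.0, 0.054], [-0.0, -1.0, 0.0]]
force: [-0.9, -0.5, 0.1]
grip_width: 0.0853
```

Run:
```python
from h import *
p=camera("wrist")
cv2.imwrite("pics/w1.png",p["color"][:,:,::-1])
s=sensors.observe(); print(s["time"],s["eef_pos"],s["eef_rot"],s["joint_positions"],s["grip_width"])
R=np.array(p["R"]);c=-R.T@np.array(p["t"]); E=np.array(s["eef_rot"])
print("cam in tool",E.T@(c-s["eef_pos"]),E.T@R.T)
```

```text
2.25 [ 0.47309706 -0.32001308  0.26127453] [[ 5.05196641e-02 -4.23263487e-04  9.98722977e-01]
 [-9.98722991e-01 -4.09419607e-04  5.05194914e-02]
 [ 3.87513713e-04 -9.99999827e-01 -4.43406717e-04]] [ 36.42482008  14.84435217  -6.93115288  84.13857839   1.82589105
  81.13468022 -57.66313638] 0.08534679602413509
cam in tool [-0.00312469 -0.14206386  0.07778302] [[ 9.99993849e-01  3.18559734e-03  1.46752180e-03]
 [-4.50051765e-04 -2.98408627e-01  9.54438101e-01]
 [ 3.47837664e-03 -9.54432891e-01 -2.98405358e-01]]
```

View pics/w1.png

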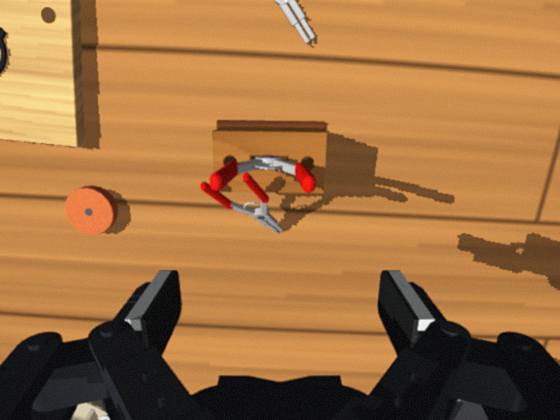

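Run:
```python
from h import *
p=camera("wrist")
crop(p,190,110,340,240,5,"w1c.png")
```

```text
(no output)
```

View pics/w1c.png

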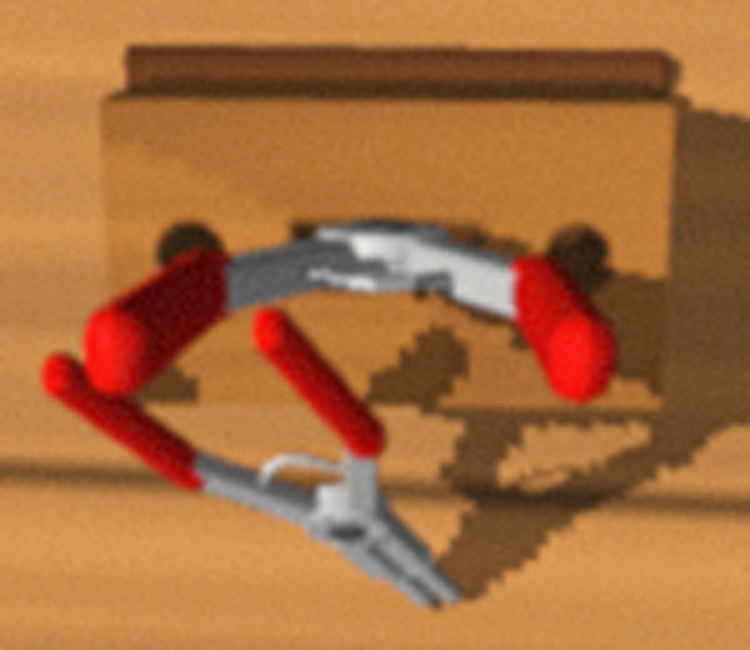

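Run:
```python
from h import *
p=camera("wrist");s=sensors.observe();E=np.array(s["eef_rot"])
g=onz(p,[(190+113/5,110+350/5),(190+580/5,110+358/5)],.190)
print(g,np.linalg.norm(g[0]-g[1]),g.mean(0),np.degrees(np.arctan2(*(g[1]-g[0])[[1,0]])))
st=onz(p,[(190+103/5,110+98/5),(190+677/5,110+97/5),(190+660/5,110+408/5)],.07);print(st, np.degrees(np.arctan2(*(st[1]-st[0])[[1,0]])),np.linalg.norm(st[1]-st[0]))
sl=onz(p,[(190+293/5,110+230/5),(190+480/5,110+230/5)],.07);print(sl)
print("delta tool",E.T@(g.mean(0)-s["eef_pos"]), s["eef_pos"])
d=nets.trace("pliers",p)
for q in d: print(q["centre"],q["confidence"],q["pixels"].sum())
```

```text
[[ 0.49929497 -0.27618692  0.19      ]
 [ 0.50109647 -0.33562958  0.19      ]] 0.0594699490350841 [ 0.50019572 -0.30590825  0.19      ] -88.26409765281038
[[ 0.52049724 -0.2522767   0.07      ]
 [ 0.525916   -0.36162084  0.07      ]
 [ 0.4647161  -0.3635444   0.07      ]] -87.16292171267295 0.10947832930856669
[[ 0.49693187 -0.28911478  0.07      ]
 [ 0.4986744  -0.32547783  0.07      ]]
delta tool [-0.01407366  0.07128405  0.02869648] [ 0.47223143 -0.32128928  0.26130494]
[291.2, 18.5] 0.69 637
[249.0, 205.2] 0.65 1197
[258.4, 165.1] 0.55 1668
[89.7, 209.2] 0.38 1964
```

Run:
```python
from h import *
p=camera("top");s=camera("scene")
for nm,q,c in(("top",p,(390,220,460,270,8)),("scene",s,(80,190,160,280,6))):
    im=q["color"].copy();im=cv2.resize(im,None,fx=6,fy=6,interpolation=cv2.INTER_CUBIC)
    for x,col in ((.5002,(0,255,0)),(.4935,(0,0,255))):
        for u in proj(q,[(x-.001,-.2762,.19),(x+.001,-.3356,.19)]):
            cv2.circle(im,tuple(int(round((v+.5)*6)) for v in u),4,col,-1)
    im=im[c[1]*6:c[3]*6,c[0]*6:c[2]*6]; cv2.imwrite(f"pics/chk_{nm}.png",im[:,:,::-1])
print(sensors.observe()["eef_pos"])
```

```text
[ 0.47243037 -0.32097224  0.2613332 ]
```

View pics/chk_top.png

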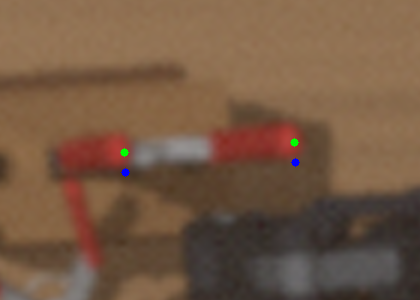

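View pics/chk_scene.png

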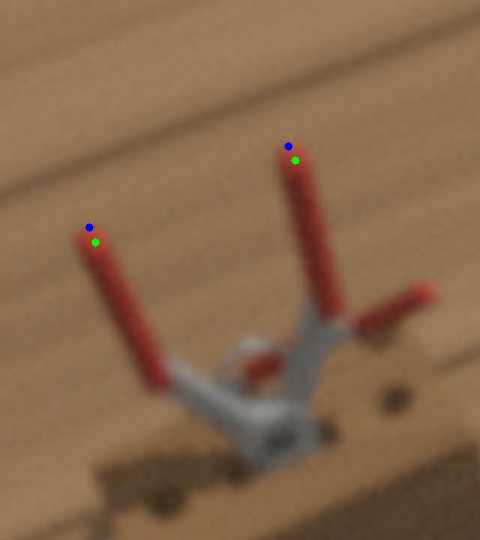

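step_arm(
  rows=[
    [1,-0.0137,0,0.0277,0],
    [1,0,0.01,0,0],
    [1,0,0,0,0],
    [1,0,0.02,0,0],
    [1,0,0.02,0,0],
    [1,0,0,0,0],
  ],
)

```text
time: 3.1
eef_pos: [0.498, -0.305, 0.2086]
eef_rot: [[0.049, -0.005, 0.999], [-0.999, 0.002, 0.049], [-0.002, -1.0, -0.005]]
force: [-1.3, -0.3, 0.4]
grip_width: 0.0851
```

Run:
```python
from h import *
p=camera("wrist")
cv2.imwrite("pics/w2.png",p["color"][:,:,::-1])
s=sensors.observe(); print(s["time"],s["eef_pos"],s["force"])
```

```text
3.15 [ 0.4988124  -0.30515635  0.21041407] [ 0.95549951 -0.5122715  -0.30406388]
```

View pics/w2.png

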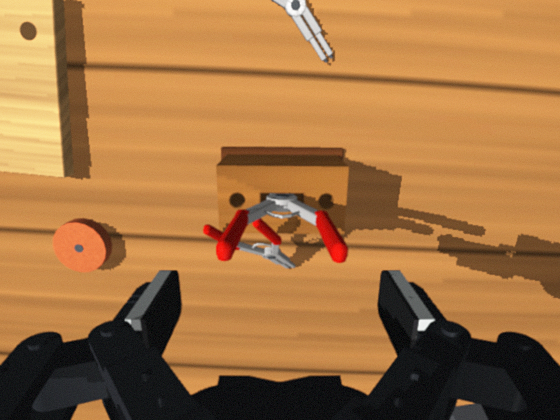

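The picture shows the grip tops at (225,252) and (339,254), centred between the open fingers (160 and 398). I'm going down.

step_arm(
  rows=[
    [1,0,0.018,0,0],
    [1,0,0.018,0,0],
    [1,0,0.018,0,0],
    [1,0,0.016,0,0],
    [1,0,0,0,0],
    [1,0,0,0,0],
  ],
  grip_force=30,
)

```text
time: 3.75
eef_pos: [0.5006, -0.3052, 0.1427]
eef_rot: [[0.05, 0.001, 0.999], [-0.999, -0.001, 0.05], [0.001, -1.0, 0.001]]
force: [-0.5, 0.4, 1.7]
grip_width: 0.0851
```

Run:
```python
from h import *
p=camera("wrist")
cv2.imwrite("pics/w3.png",p["color"][:,:,::-1])
s=sensors.observe(); print(s["time"],s["eef_pos"],s["force"])
```

```text
3.8 [ 0.50096844 -0.30528677  0.14310126] [-0.41548765 -0.3298853   0.03557318]
```

View pics/w3.png

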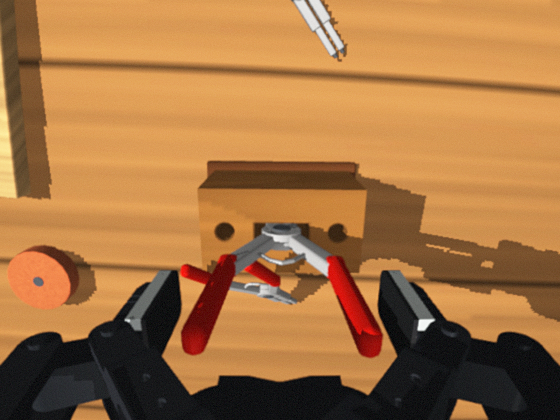

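step_arm(
  rows=[
    [0.45,0,0,0,0],
    [0.45,0,0,0,0],
    [0.45,0,0,0,0],
    [0.45,0,0,0,0],
    [0.45,0,0,0,0],
  ],
  grip_force=40,
)

```text
time: 4.3
eef_pos: [0.5013, -0.3052, 0.1433]
eef_rot: [[0.05, 0.003, 0.999], [-0.999, -0.002, 0.05], [0.002, -1.0, 0.003]]
force: [-0.0, -1.2, 5.0]
grip_width: 0.062
```

Run:
```python
from h import *
p=camera("wrist")
cv2.imwrite("pics/w4.png",p["color"][:,:,::-1])
s=sensors.observe(); print(s["time"],s["eef_pos"],s["force"],s["grip_width"])
```

```text
4.35 [ 0.50135174 -0.30523292  0.14328262] [-0.86688901  0.33923571  6.66403837] 0.06166545246001071
```

View pics/w4.png

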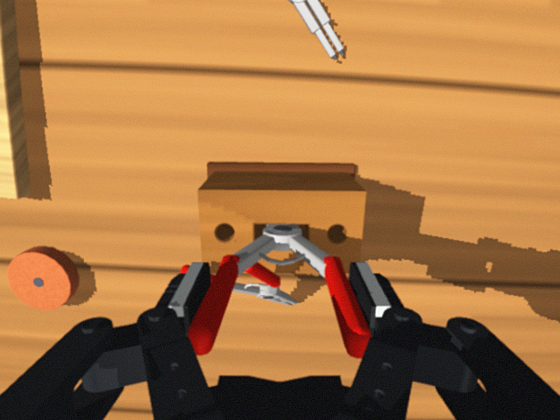

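step_arm(
  rows=[
    [0.43,0,-0.01,0,0],
    [0.43,0,-0.015,0,0],
    [0.43,0,-0.015,0,0],
    [0.43,0,-0.015,0,0],
    [0.43,0,-0.015,0,0],
    [0.43,0,-0.015,0,0],
    [0.43,0,-0.015,0,0],
    [0.43,0,-0.01,0,0],
    [0.43,0,0,0,0],
    [0.43,0,0,0,0],
    [0.43,0,0,0,0],
    [0.43,0,0,0,0],
  ],
)

```text
time: 5.55
eef_pos: [0.5, -0.3044, 0.2504]
eef_rot: [[0.05, -0.001, 0.999], [-0.999, 0.001, 0.05], [-0.001, -1.0, -0.001]]
force: [0.1, -0.1, -1.9]
grip_width: 0.0609
```

Run:
```python
from h import *
p=camera("wrist");q=camera("scene")
cv2.imwrite("pics/w5.png",p["color"][:,:,::-1])
crop(q,40,100,240,340,2.5,"s5.png")
s=sensors.observe(); print(s["time"],s["eef_pos"],s["force"],s["wrist_torque"],s["grip_width"])
```

```text
5.65 [ 0.50011835 -0.30446181  0.25067838] [-0.14006348  0.58370263 -2.06713678] [ 0.01338516  0.00386069 -0.02329849] 0.06131443787628315
```

View pics/w5.png

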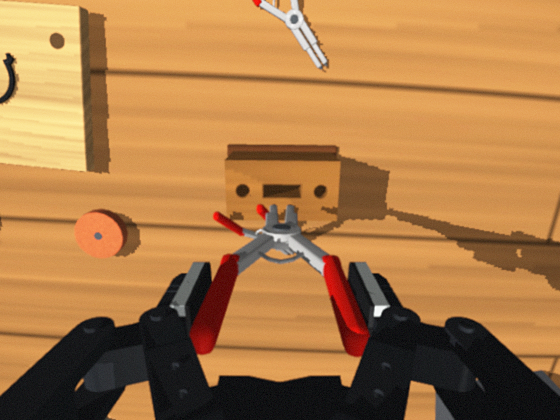

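View pics/s5.png

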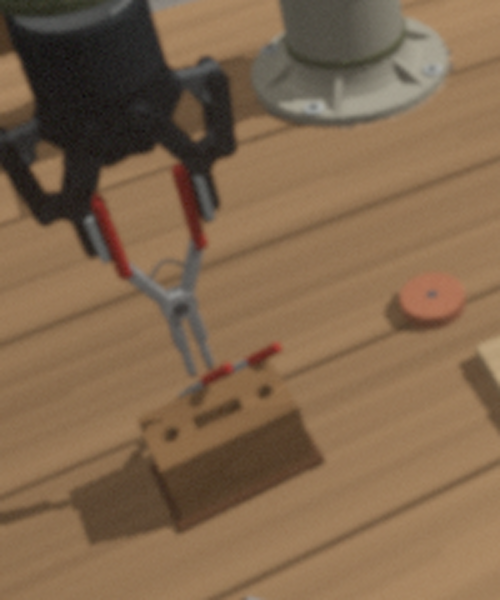

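Run:
```python
from h import *
p=camera("wrist")
crop(p,230,190,340,270,7,"w5c.png")
E=np.array(sensors.observe()["eef_rot"]);T=np.array(sensors.observe()["eef_pos"])
for th in (0,-2,-4,-6,2): # lean: offset in tool z at tip relative to grasp
    X=[]
    a=np.radians(th)
    for L,y in((152,-5),(152,5),(152,0),(148,-5),(148,5),(78,0)):
        d=L/1000; X.append(T+E@np.array([y/1000,-.019+d*np.cos(a),d*np.sin(a)]))
    print(th,proj(p,X).round(1).tolist())
```

```text
0 [[274.4, 197.8], [286.4, 197.8], [280.4, 197.8], [274.3, 199.1], [286.5, 199.1], [280.9, 229.5]]
-2 [[274.4, 203.9], [286.3, 203.9], [280.4, 203.9], [274.3, 205.1], [286.5, 205.1], [280.9, 233.6]]
-4 [[274.4, 210.1], [286.3, 210.1], [280.4, 210.1], [274.4, 211.2], [286.4, 211.2], [280.9, 237.7]]
-6 [[274.4, 216.2], [286.3, 216.2], [280.4, 216.2], [274.4, 217.3], [286.4, 217.2], [280.9, 241.8]]
2 [[274.3, 191.6], [286.4, 191.6], [280.4, 191.6], [274.3, 193.0], [286.5, 193.0], [280.9, 225.4]]
```

View pics/w5c.png

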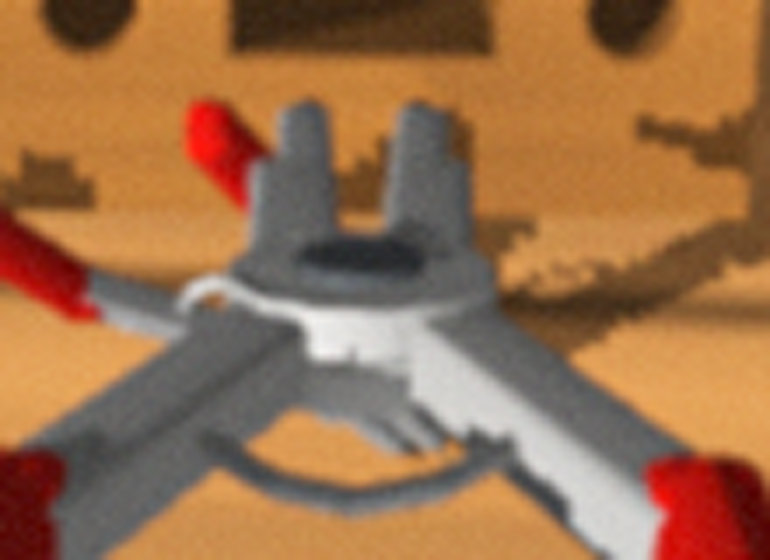

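step_arm(
  rows=[
    [0.47,0,0,0,4],
    [0.47,0,0,0,8],
    [0.47,0,0,0,8],
    [0.47,0,0,0,8],
    [0.47,0,0,0,5.4],
    [0.47,-0.01,0,-0.001,0],
    [0.47,-0.02,0,-0.003,0],
    [0.47,-0.03,0,-0.005,0],
    [0.47,-0.03,0,-0.005,0],
    [0.47,-0.03,0,-0.005,0],
    [0.47,-0.03,0,-0.005,0],
    [0.47,-0.03,0,-0.005,0],
  ],
)

```text
time: 6.9
eef_pos: [0.5672, -0.1326, 0.2513]
eef_rot: [[-0.504, 0.0, 0.864], [-0.864, 0.0, -0.504], [-0.0, -1.0, -0.0]]
force: [0.6, -0.0, -2.4]
grip_width: 0.0629
```

step_arm(
  rows=[
    [0.47,-0.03,0,-0.005,0],
    [0.47,-0.03,0,-0.005,0],
    [0.47,-0.03,0,-0.005,0],
    [0.47,-0.025,0,-0.003,0],
    [0.47,-0.015,0,0,0],
    [0.47,-0.006,0,0,0],
    [0.47,0,0,0,0],
    [0.47,0,0,0,0],
  ],
)

```text
time: 7.7
eef_pos: [0.6202, -0.0102, 0.2512]
eef_rot: [[-0.509, -0.0, 0.861], [-0.861, -0.001, -0.509], [0.001, -1.0, 0.0]]
force: [0.6, -0.4, -1.7]
grip_width: 0.0628
```

Run:
```python
from h import *
p=camera("wrist")
cv2.imwrite("pics/w6.png",p["color"][:,:,::-1])
s=sensors.observe(); print(s["time"],s["eef_pos"],s["eef_rot"],s["force"],s["grip_width"],s["joint_positions"])
```

```text
7.75 [ 0.6201063  -0.01041833  0.25133865] [[-5.09574584e-01 -1.62360737e-04  8.60426474e-01]
 [-8.60426105e-01 -8.49415189e-04 -5.09574525e-01]
 [ 8.13594211e-04 -9.99999626e-01  2.93140975e-04]] [ 0.17667718 -1.05270747 -0.81839579] 0.06293554113698462 [   7.13885129   21.59333701  -12.67419603   76.84436558    4.72430309
   82.08152784 -125.96061035]
```

View pics/w6.png

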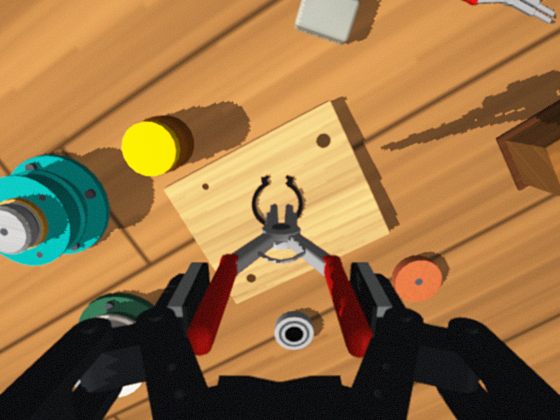

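Run:
```python
from h import *
p=camera("wrist")
crop(p,235,165,325,245,8,"w6c.png")
np.save("pics/last.npy",p,allow_pickle=True)
```

```text
(no output)
```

View pics/w6c.png

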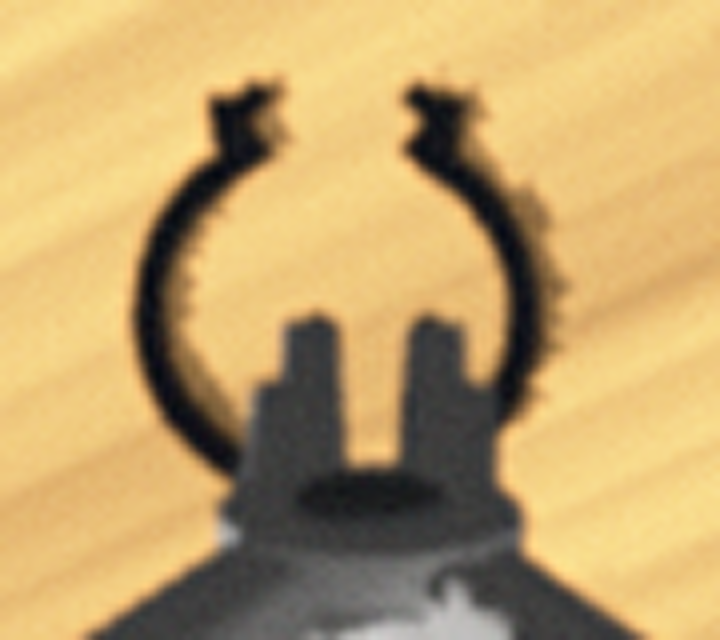

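Run:
```python
from h import *
p=np.load("pics/last.npy",allow_pickle=True).item();s=sensors.observe();E=np.array(s["eef_rot"]);T=np.array(s["eef_pos"])
g=onz(p,[(235+262/8,165+125/8),(235+428/8,165+122/8),(235+340/8,165+305/8),(235+135/8,165+305/8),(235+545/8,165+305/8)],.0195)
print("notch l,r, centre, edges",g.round(4)); print(np.linalg.norm(g[0]-g[1]),np.linalg.norm(g[3]-g[4]))
m=(g[0]+g[1])/2; print("gap",m,"in tool",E.T@(m-T)); print("centre in tool",E.T@(g[2]-T)); 
for z in (.114,.118,.122):
    t=onz(p,[(274.4,206.3),(289.4,206.3)],z); print(z,(E.T@(t-T).T).T.round(4).tolist(),np.linalg.norm(t[0]-t[1]))
```

```text
notch l,r, centre, edges [[ 0.6201  0.0052  0.0195]
 [ 0.6086 -0.0149  0.0195]
 [ 0.592   0.0092  0.0195]
 [ 0.6069  0.0343  0.0195]
 [ 0.5772 -0.0158  0.0195]]
0.023130349130065873 0.058288807122300196
gap [ 0.61434712 -0.00483014  0.0195    ] in tool [-0.00194913  0.2318977  -0.00782387]
centre in tool [-0.00267376  0.23188943 -0.03417886]
0.114 [[-0.0049, 0.1374, -0.0092], [0.0079, 0.1374, -0.0092]] 0.012782338518784712
0.118 [[-0.0048, 0.1334, -0.008], [0.0078, 0.1334, -0.008]] 0.012599332418637458
0.122 [[-0.0048, 0.1294, -0.0067], [0.0076, 0.1294, -0.0067]] 0.012416326318490205
```

step_arm(
  rows=[
    [0.49,-0.0033,0.01,0.0005,0],
    [0.49,0,0.02,0,0],
    [0.49,0,0.02,0,0],
    [0.49,0,0.015,0,0],
    [0.49,0,0.005,0,0],
    [0.49,0,0,0,0],
    [0.49,0,0,0,0],
    [0.49,0,0,0,0],
  ],
)

```text
time: 8.6
eef_pos: [0.6231, -0.0059, 0.1824]
eef_rot: [[-0.508, 0.002, 0.861], [-0.861, 0.0, -0.508], [-0.001, -1.0, 0.002]]
force: [0.5, -0.3, -1.2]
grip_width: 0.0636
```

Run:
```python
from h import *
p=camera("wrist")
np.save("pics/last.npy",p,allow_pickle=True)
crop(p,220,140,340,240,6.5,"w7c.png")
q=camera("scene"); crop(q,210,130,350,310,3.2,"s7.png")
s=sensors.observe(); print(s["time"],s["eef_pos"],s["eef_rot"],s["force"],s["grip_width"])
```

```text
8.7 [ 0.62290896 -0.00589959  0.18225453] [[-5.07894795e-01  1.56932063e-03  8.61417677e-01]
 [-8.61418693e-01  5.48207246e-05 -5.07895493e-01]
 [-8.44274416e-04 -9.99998767e-01  1.32399896e-03]] [ 0.80190048 -0.28681249 -0.66058048] 0.06353624171354152
```

View pics/w7c.png

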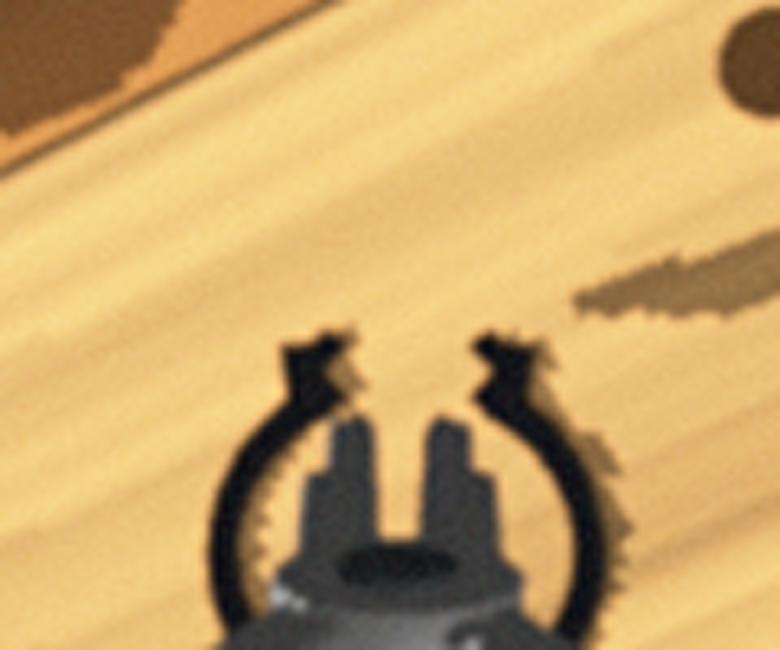

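View pics/s7.png

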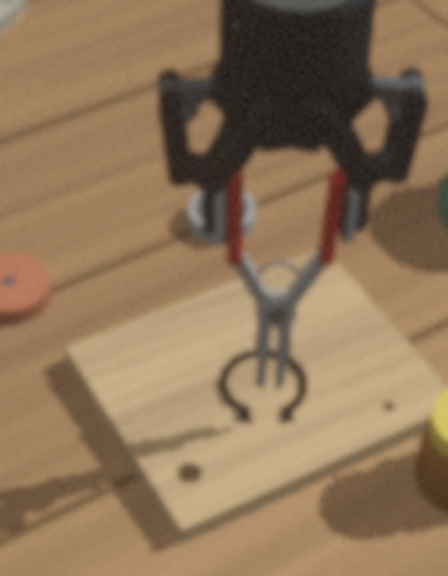

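Run:
```python
from h import *
p=np.load("pics/last.npy",allow_pickle=True).item();s=sensors.observe();E=np.array(s["eef_rot"]);T=np.array(s["eef_pos"])
f=lambda u,v:(220+u/6.5,140+v/6.5)
g=onz(p,[f(334,372),f(491,370),f(350,335),f(345,405),f(477,345),f(475,395),f(210,545),f(610,545)],.0205)
print("ring tool",(E.T@(g-T).T).T.round(4).tolist())
for z in (.044,.049,.054):
    t=onz(p,[f(352,425),f(447,425)],z); print(z,(E.T@(t-T).T).T.round(4).tolist(),np.linalg.norm(t[0]-t[1]))
```

```text
ring tool [[-0.0082, 0.1618, -0.0078], [0.014, 0.1617, -0.0075], [-0.0059, 0.1618, -0.0024], [-0.0066, 0.1617, -0.0127], [0.012, 0.1617, -0.0039], [0.0118, 0.1617, -0.0112], [-0.0263, 0.1617, -0.0338], [0.0317, 0.1617, -0.0338]]
0.044 [[-0.0053, 0.1382, -0.0086], [0.0072, 0.1382, -0.0086]] 0.012493461516648732
0.049 [[-0.0052, 0.1332, -0.0071], [0.007, 0.1332, -0.0071]] 0.012270846284417831
0.054 [[-0.0052, 0.1283, -0.0056], [0.0069, 0.1282, -0.0056]] 0.012048231052187042
```

step_arm(
  rows=[
    [0.49,0.002,0.01,0,0],
    [0.49,0,0.01,0,0],
    [0.49,0,0,0,0],
    [0.49,0,0,0,0],
  ],
)

```text
time: 9.1
eef_pos: [0.621, -0.0077, 0.1605]
eef_rot: [[-0.508, -0.001, 0.861], [-0.861, 0.0, -0.508], [0.001, -1.0, -0.001]]
force: [-0.5, 0.1, -1.6]
grip_width: 0.0639
```

```bash
cat > lk.py <<'E'
import sys
from h import *
n=sys.argv[1]
p=camera("wrist"); np.save("pics/last.npy",p,allow_pickle=True)
c=[int(a) for a in sys.argv[2:6]]; crop(p,*c,min(780/(c[2]-c[0]),580/(c[3]-c[1])),f"w{n}c.png"); print("scale",min(780/(c[2]-c[0]),580/(c[3]-c[1])))
s=sensors.observe(); print(s["time"],s["eef_pos"].round(4),s["eef_rot"].round(3).tolist(),s["force"].round(2),s["wrist_torque"].round(2),s["grip_width"])
E
python3 lk.py 8 220 150 340 240
```

```text
scale 6.444444444444445
9.15 [ 0.6214 -0.0076  0.1611] [[-0.508, -0.0, 0.861], [-0.861, 0.0, -0.508], [0.0, -1.0, -0.0]] [ 0.66 -0.33 -1.37] [ 0.02 -0.04 -0.02] 0.06332445578625572
```

View pics/w8c.png

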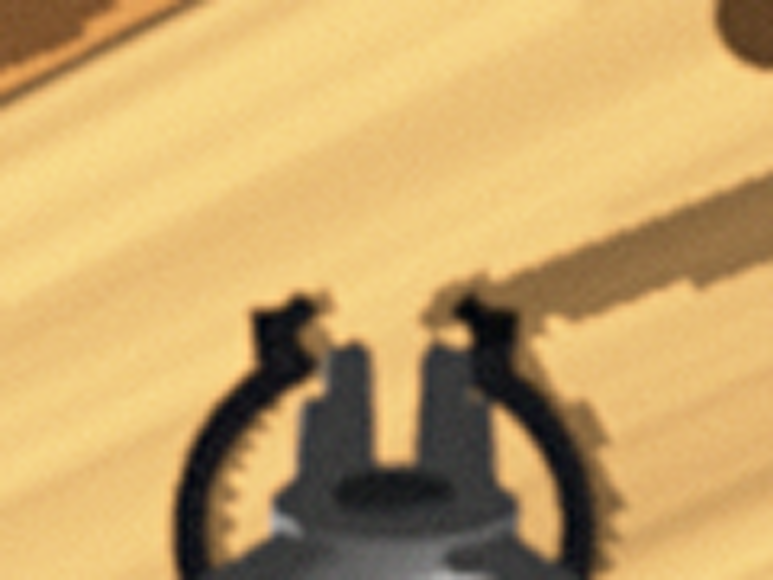

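Run:
```python
from h import *
p=np.load("pics/last.npy",allow_pickle=True).item();s=sensors.observe();E=np.array(s["eef_rot"]);T=np.array(s["eef_pos"])
f=lambda u,v:(220+u/6.444,150+v/6.444)
g=onz(p,[f(298,340),f(478,340),f(308,303),f(312,368),f(468,308),f(475,372),f(178,500),f(598,500)],.0205)
print("ring tool",(E.T@(g-T).T).T.round(4).tolist())
for z in (.024,.028,.032):
    t=onz(p,[f(350,352),f(445,352)],z); print(z,(E.T@(t-T).T).T.round(4).tolist(),np.linalg.norm(t[0]-t[1]))
```

```text
ring tool [[-0.0117, 0.1406, -0.0073], [0.0123, 0.1406, -0.0073], [-0.0103, 0.1406, -0.0022], [-0.0099, 0.1406, -0.0112], [0.0109, 0.1406, -0.0029], [0.0119, 0.1406, -0.0118], [-0.0283, 0.1406, -0.03], [0.0289, 0.1406, -0.0301]]
0.024 [[-0.0047, 0.1371, -0.0079], [0.0078, 0.1371, -0.0079]] 0.012508638077598683
0.028 [[-0.0047, 0.1331, -0.0067], [0.0077, 0.1331, -0.0067]] 0.01232896025830552
0.032 [[-0.0046, 0.1291, -0.0055], [0.0075, 0.1291, -0.0055]] 0.012149282439012359
```

step_arm(
  rows=[
    [0.49,-0.0011,0.004,0,0],
    [0.49,0,0,0,0],
    [0.49,0,0,0,0],
    [0.49,0,0,0,0],
  ],
)

```text
time: 9.55
eef_pos: [0.6221, -0.0066, 0.1575]
eef_rot: [[-0.508, 0.0, 0.861], [-0.861, 0.0, -0.508], [-0.0, -1.0, 0.0]]
force: [-0.2, -0.7, -2.5]
grip_width: 0.0635
```

```bash
python3 lk.py 9 240 165 320 225
```

```text
scale 9.666666666666666
9.6 [ 0.6221 -0.0067  0.1575] [[-0.508, 0.0, 0.861], [-0.861, 0.0, -0.508], [-0.0, -1.0, 0.0]] [-0.36 -0.49 -1.94] [ 0.04 -0.   -0.04] 0.06408372726474076
```

View pics/w9c.png

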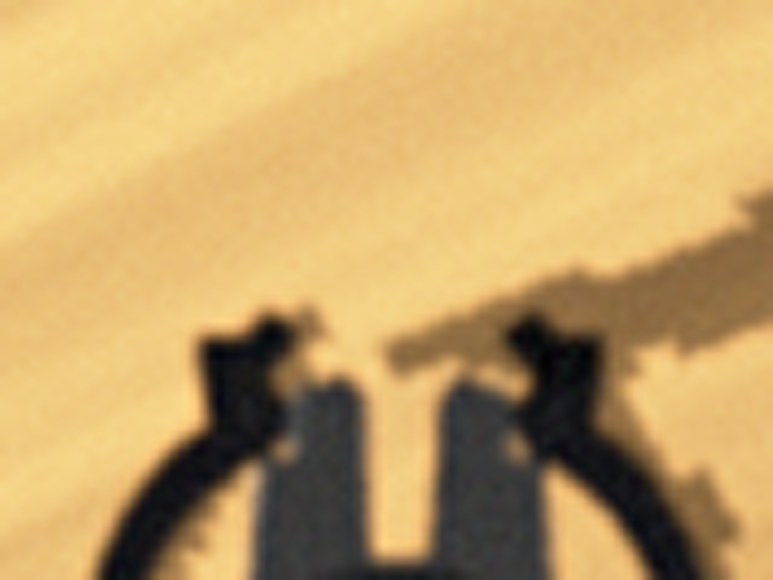

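step_arm(
  rows=[
    [0.49,0,0.002,0,0],
    [0.49,0,0.002,0,0],
    [0.49,0,0.001,0,0],
    [0.49,0,0,0,0],
    [0.49,0,0,0,0],
  ],
)

```text
time: 10.1
eef_pos: [0.622, -0.0067, 0.1523]
eef_rot: [[-0.508, -0.0, 0.861], [-0.861, 0.0, -0.508], [-0.0, -1.0, -0.0]]
force: [0.5, -0.5, -2.2]
grip_width: 0.0635
```

```bash
python3 lk.py 10 240 165 320 225
```

```text
scale 9.666666666666666
10.15 [ 0.622  -0.0067  0.1524] [[-0.508, 0.0, 0.861], [-0.861, 0.0, -0.508], [-0.0, -1.0, 0.0]] [ 0.37  0.29 -1.68] [-0.03  0.04 -0.01] 0.06326865045648943
```

View pics/w10c.png

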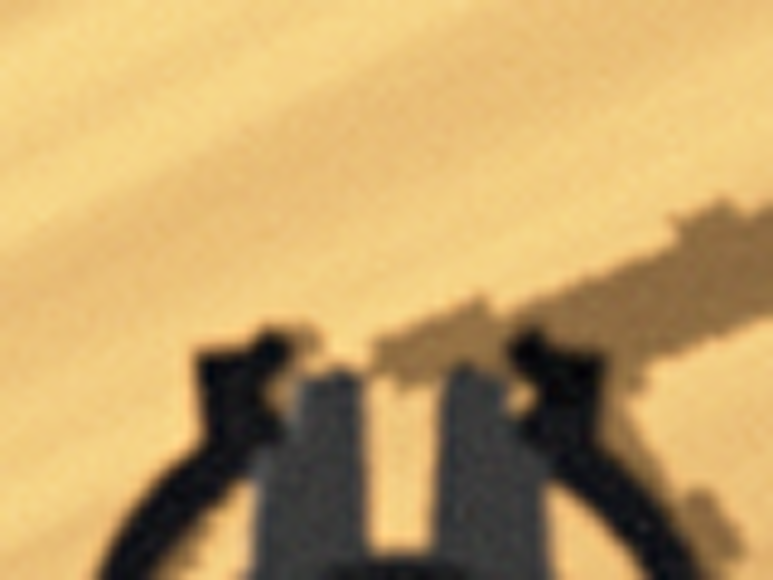

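step_arm(
  rows=[
    [0.49,0,0.001,0,0],
    [0.49,0,0,0,0],
    [0.49,0,0,0,0],
  ],
)

```text
time: 10.45
eef_pos: [0.622, -0.0066, 0.1514]
eef_rot: [[-0.508, 0.0, 0.861], [-0.861, 0.0, -0.508], [-0.0, -1.0, 0.0]]
force: [-0.5, -0.7, -0.9]
grip_width: 0.0633
```

step_arm(
  rows=[
    [0.49,0,0.001,0,0],
    [0.49,0,0,0,0],
    [0.49,0,0,0,0],
  ],
)

```text
time: 10.75
eef_pos: [0.6225, -0.0067, 0.1511]
eef_rot: [[-0.508, 0.002, 0.861], [-0.861, 0.0, -0.508], [-0.001, -1.0, 0.001]]
force: [0.2, -0.3, 4.2]
grip_width: 0.0638
```

```bash
python3 lk.py 11 240 165 320 225
```

```text
scale 9.666666666666666
10.8 [ 0.6225 -0.0066  0.1511] [[-0.508, 0.001, 0.861], [-0.861, 0.0, -0.508], [-0.001, -1.0, 0.001]] [0.32 0.16 4.89] [-0.01 -0.02  0.02] 0.06363505860598266
```

View pics/w11c.png

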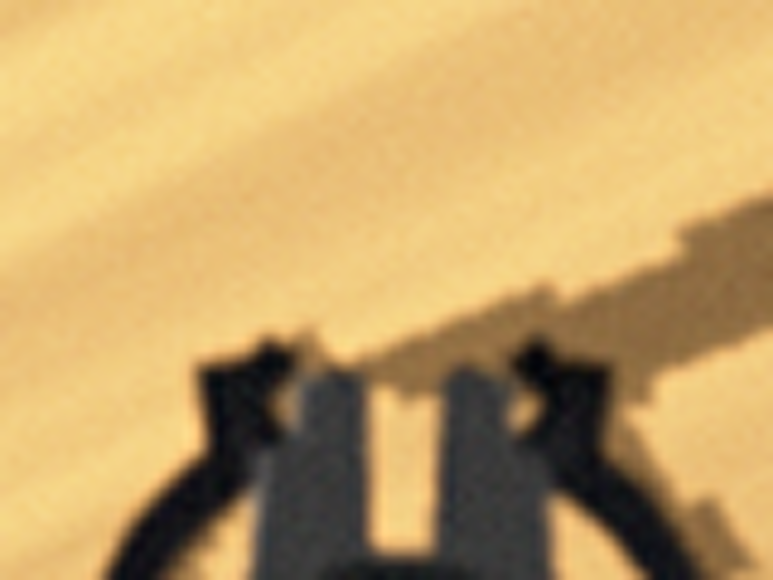

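step_arm(
  rows=[
    [0.45,0,0,0,0],
    [0.41,0,0,0,0],
    [0.37,0,0,0,0],
    [0.37,0,0,0,0],
  ],
  grip_force=60,
)

```text
time: 11.2
eef_pos: [0.6226, -0.0071, 0.1514]
eef_rot: [[-0.508, 0.002, 0.861], [-0.861, -0.0, -0.508], [-0.001, -1.0, 0.002]]
force: [-0.3, -1.1, 6.9]
grip_width: 0.0585
```

```bash
python3 lk.py 12 240 165 320 225
```

```text
scale 9.666666666666666
11.25 [ 0.6225 -0.0071  0.1514] [[-0.508, 0.002, 0.861], [-0.861, -0.001, -0.508], [-0.0, -1.0, 0.002]] [-0.76 -1.28  6.81] [-0.34  0.12 -0.02] 0.05841665888759264
```

View pics/w12c.png

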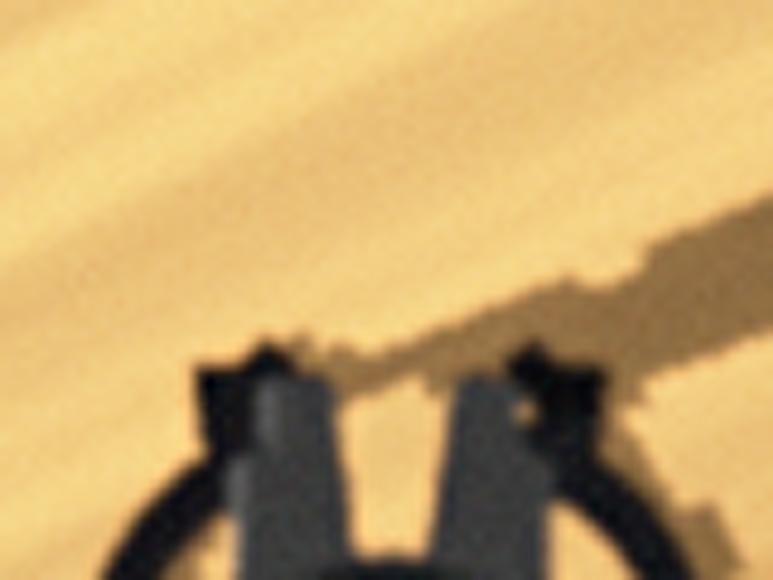

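step_arm(
  rows=[
    [0.34,0,-0.0004,0,0],
    [0.31,0,0,0,0],
    [0.28,0,0,0,0],
    [0.25,0,0,0,0],
    [0.25,0,0,0,0],
  ],
)

```text
time: 11.75
eef_pos: [0.6231, -0.0072, 0.1526]
eef_rot: [[-0.508, 0.003, 0.861], [-0.861, -0.001, -0.508], [-0.001, -1.0, 0.003]]
force: [-0.1, -1.0, 10.6]
grip_width: 0.0535
```

```bash
python3 lk.py 13 240 165 320 225
```

```text
scale 9.666666666666666
11.8 [ 0.6231 -0.0072  0.1526] [[-0.508, 0.003, 0.861], [-0.861, -0.001, -0.508], [-0.001, -1.0, 0.003]] [-0.13 -1.7  10.64] [-0.47  0.18 -0.01] 0.05349275300080557
```

View pics/w13c.png

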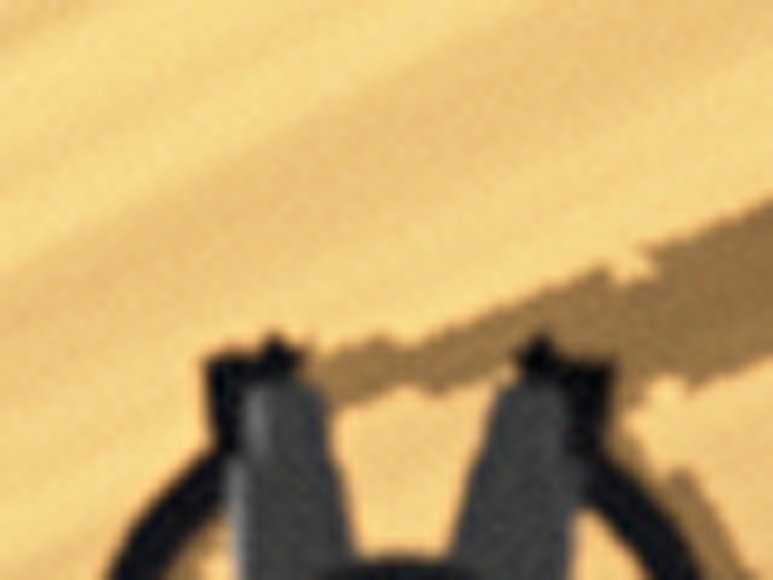

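step_arm(
  rows=[
    [0.22,0,-0.001,0,0],
    [0.18,0,-0.0005,0,0],
    [0.14,0,-0.0005,0,0],
    [0.1,0,-0.0005,0,0],
    [0.1,0,0,0,0],
    [0.1,0,0,0,0],
  ],
)

```text
time: 12.4
eef_pos: [0.6224, -0.0083, 0.1544]
eef_rot: [[-0.509, 0.001, 0.861], [-0.861, -0.002, -0.509], [0.001, -1.0, 0.002]]
force: [-1.4, -3.2, 8.3]
grip_width: 0.0473
```

```bash
python3 lk.py 14 230 155 330 230
```

```text
scale 7.733333333333333
12.45 [ 0.6224 -0.0083  0.1544] [[-0.509, 0.001, 0.861], [-0.861, -0.002, -0.509], [0.001, -1.0, 0.002]] [-0.83 -4.07  9.25] [-1.07  0.54  0.03] 0.047328555816194794
```

View pics/w14c.png

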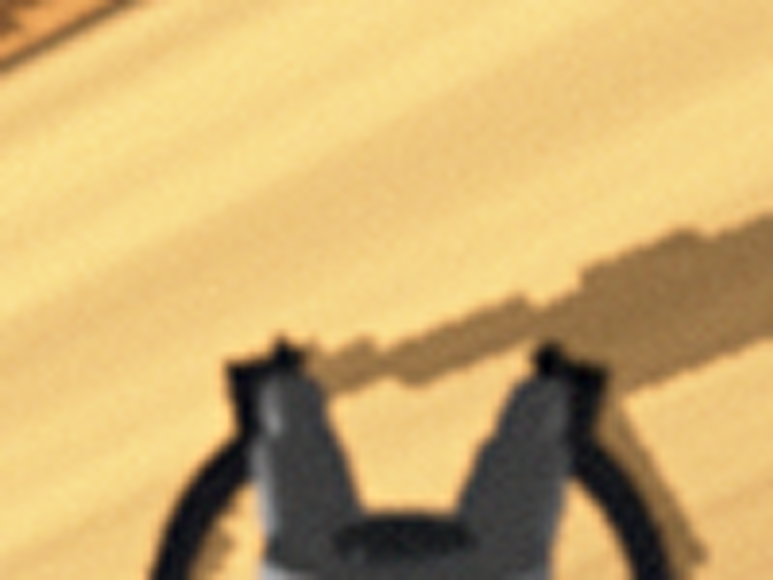

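step_arm(
  rows=[
    [0.07,0,-0.001,0,0],
    [0.03,0,-0.0006,0,0],
    [-0.01,0,-0.0006,0,0],
    [-0.05,0,-0.0006,0,0],
    [-0.05,0,0,0,0],
    [-0.05,0,0,0,0],
  ],
)

```text
time: 13.05
eef_pos: [0.622, -0.007, 0.1561]
eef_rot: [[-0.508, -0.0, 0.861], [-0.861, -0.0, -0.508], [0.0, -1.0, 0.0]]
force: [-1.3, -1.9, 3.6]
grip_width: 0.0411
```

```bash
python3 lk.py 15 230 155 330 230
```

```text
scale 7.733333333333333
13.1 [ 0.622  -0.007   0.1561] [[-0.508, -0.0, 0.861], [-0.861, -0.0, -0.508], [0.0, -1.0, 0.0]] [-1.91 -2.24  4.37] [-0.83  0.43  0.  ] 0.04129222294552406
```

View pics/w15c.png

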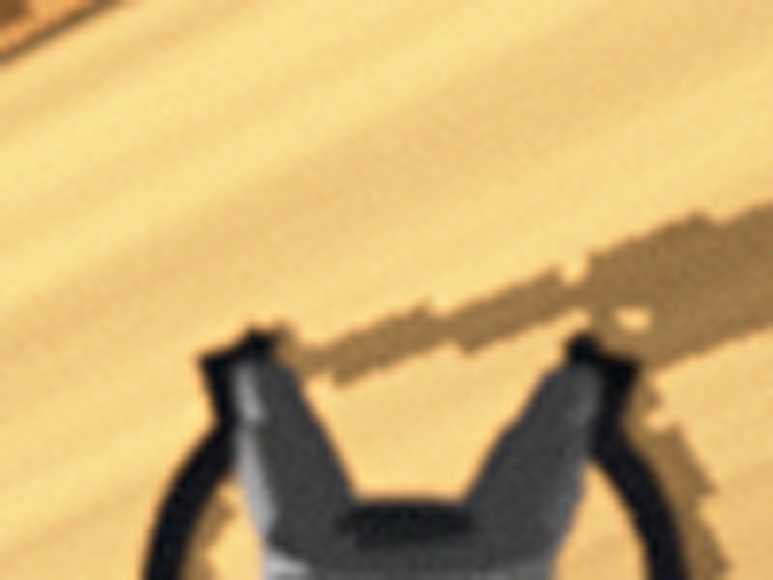

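step_arm(
  rows=[
    [-0.09,0,-0.0004,0,0],
    [-0.13,0,-0.0004,0,0],
    [-0.17,0,-0.0004,0,0],
    [-0.21,0,-0.0004,0,0],
    [-0.25,0,-0.0002,0,0],
    [-0.29,0,-0.0002,0,0],
    [-0.33,0,0,0,0],
    [-0.36,0,0,0,0],
    [-0.36,0,0,0,0],
  ],
)

```text
time: 14.0
eef_pos: [0.6219, -0.0065, 0.1578]
eef_rot: [[-0.508, -0.0, 0.862], [-0.862, 0.0, -0.508], [-0.0, -1.0, -0.0]]
force: [-0.7, -1.3, 0.7]
grip_width: 0.0303
```

```bash
python3 lk.py 16 220 145 340 235
```

```text
scale 6.444444444444445
14.05 [ 0.6219 -0.0066  0.1578] [[-0.508, -0.0, 0.862], [-0.862, 0.0, -0.508], [-0.0, -1.0, -0.0]] [-0.86 -1.28  0.24] [-0.35  0.15 -0.02] 0.03063627542803235
```

View pics/w16c.png

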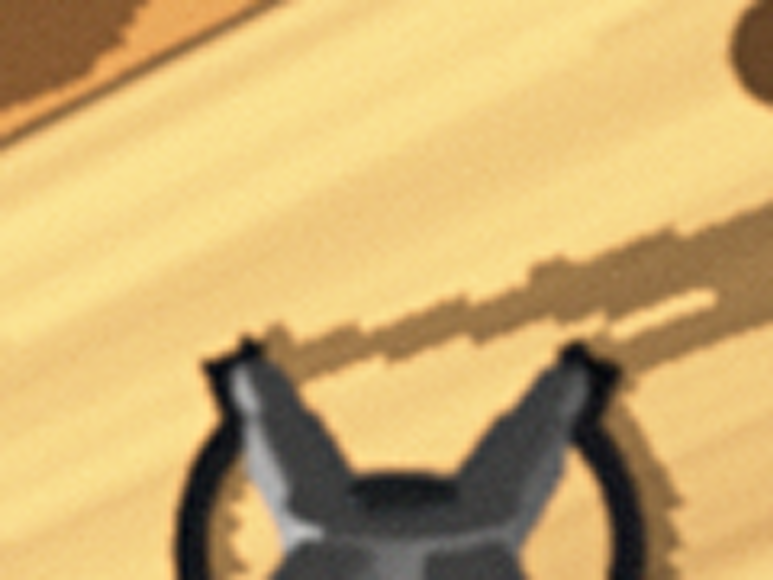

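step_arm(
  rows=[
    [-0.36,0,-0.002,0,0],
    [-0.36,0,-0.004,0,0],
    [-0.36,0,-0.006,0,0],
    [-0.36,0,-0.008,0,0],
    [-0.36,0,-0.006,0,0],
    [-0.36,0,-0.004,0,0],
    [-0.36,0,0,0,0],
    [-0.36,0,0,0,0],
  ],
)

```text
time: 14.85
eef_pos: [0.622, -0.0067, 0.188]
eef_rot: [[-0.508, 0.0, 0.861], [-0.861, 0.0, -0.508], [-0.0, -1.0, 0.0]]
force: [-0.8, -0.1, -1.3]
grip_width: 0.031
```

```bash
python3 lk.py 17 210 145 350 250
python3 - <<'E'
from h import *
q=camera("scene"); crop(q,210,150,350,310,3.6,"s17.png")
E
```

```text
scale 5.523809523809524
14.9 [ 0.6218 -0.0067  0.1877] [[-0.508, -0.0, 0.861], [-0.861, 0.0, -0.508], [0.0, -1.0, -0.0]] [-0.83 -0.13 -2.29] [-0.    0.04  0.02] 0.030347990288658155
```

View pics/w17c.png

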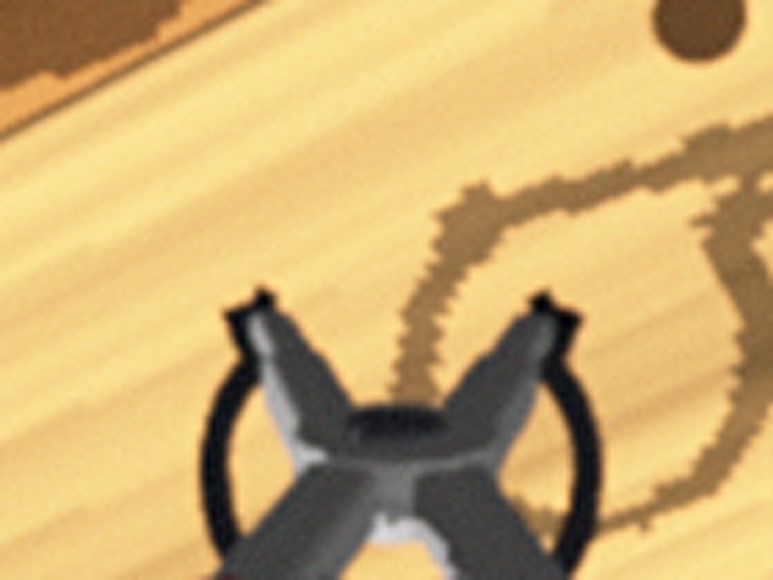

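View pics/s17.png

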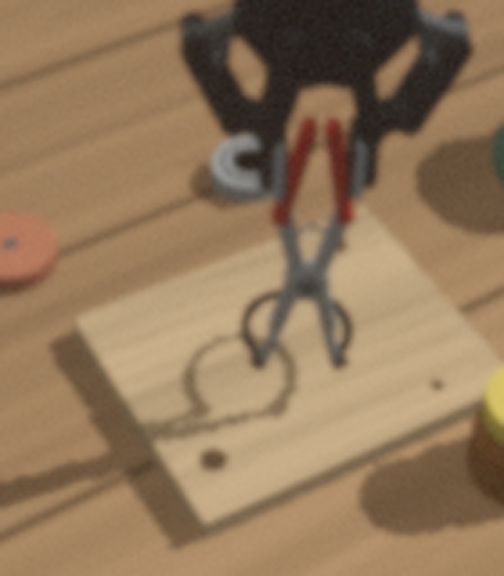

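step_arm(
  rows=[
    [-0.36,0,-0.005,0,0],
    [-0.36,0,-0.012,0,0],
    [-0.36,0,-0.016,0,0],
    [-0.36,0,-0.016,0,0],
    [-0.36,0,-0.012,0,0],
    [-0.36,0,-0.006,0,0],
    [-0.36,-0.005,0,-0.005,0],
    [-0.36,-0.01,0,-0.009,0],
    [-0.36,-0.015,0,-0.013,0],
    [-0.36,-0.02,0,-0.018,0],
    [-0.36,-0.02,0,-0.018,0],
    [-0.36,-0.02,0,-0.018,0],
  ],
)

```text
time: 16.15
eef_pos: [0.5966, 0.1145, 0.254]
eef_rot: [[-0.507, -0.002, 0.862], [-0.862, 0.0, -0.507], [0.001, -1.0, -0.002]]
force: [0.1, -0.0, -3.5]
grip_width: 0.0305
```

step_arm(
  rows=[
    [-0.36,-0.02,0,-0.018,0],
    [-0.36,-0.02,0,-0.018,0],
    [-0.36,-0.02,0,-0.018,0],
    [-0.36,-0.015,0,-0.015,0],
    [-0.36,-0.01,0,-0.01,0],
    [-0.36,-0.005,0,-0.005,0],
    [-0.36,0,0,0,0],
    [-0.36,0,0,0,0],
    [-0.36,0,0,0,0],
  ],
)

```text
time: 17.05
eef_pos: [0.5719, 0.2306, 0.255]
eef_rot: [[-0.51, 0.0, 0.86], [-0.86, -0.001, -0.51], [0.0, -1.0, 0.001]]
force: [-0.2, 0.1, -1.9]
grip_width: 0.0299
```

```bash
python3 lk.py 18 0 0 560 420
python3 - <<'E'
from h import *
q=camera("scene"); crop(q,300,60,460,240,3.3,"s18.png")
E
```

```text
scale 1.380952380952381
17.1 [0.5718 0.2307 0.255 ] [[-0.51, 0.0, 0.86], [-0.86, -0.001, -0.51], [0.0, -1.0, 0.0]] [ 0.3  -0.68 -1.86] [ 0.   -0.05  0.03] 0.030308878327085582
```

View pics/w18c.png

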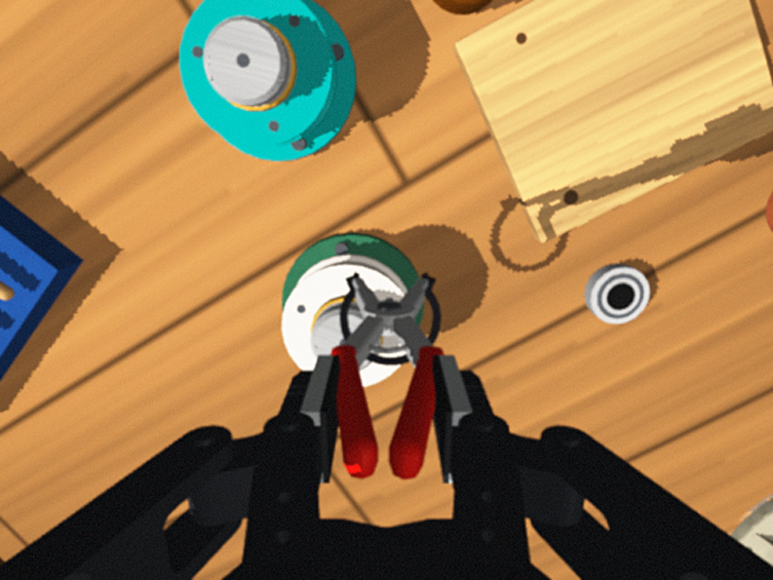

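View pics/s18.png

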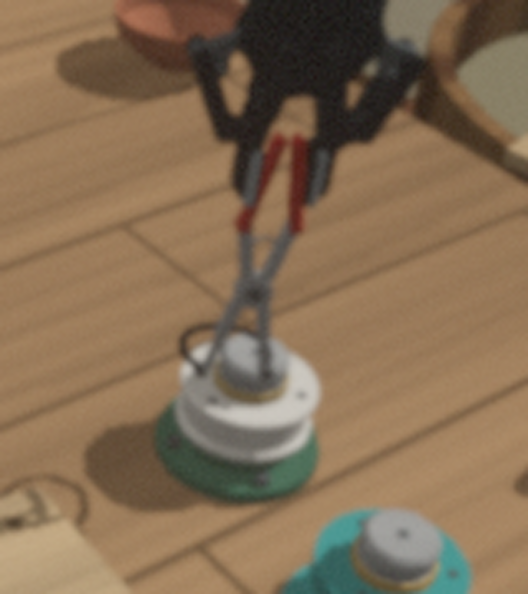

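```bash
cat > fit.py <<'E'
from h import *
import sys
def grad(im):
    g=cv2.GaussianBlur(im.astype(np.float32),(0,0),0.8)
    gx=cv2.Sobel(g,cv2.CV_32F,1,0);gy=cv2.Sobel(g,cv2.CV_32F,0,1)
    return np.sqrt((gx**2+gy**2).sum(2))
def circ(c,r,z,n=180):
    a=np.linspace(0,2*np.pi,n,endpoint=False); return np.c_[c[0]+r*np.cos(a),c[1]+r*np.sin(a),np.full(n,z)]
def score(p,G,c,circs):
    s=0
    for r,z in circs:
        u=proj(p,circ(c,r,z)).astype(np.float32)
        v=cv2.remap(G,u[:,0].reshape(-1,1),u[:,1].reshape(-1,1),cv2.INTER_LINEAR)
        s+=np.sqrt(v).mean()
    return s
def fit(p,im,circs,c0,half=.012,mask=None):
    G=grad(im)
    if mask is not None: G=G*mask
    best=[]
    for st in (.002,.0005):
        c0=max(((score(p,G,(c0[0]+i*st,c0[1]+j*st),circs),(c0[0]+i*st,c0[1]+j*st)) for i in range(-6,7) for j in range(-6,7)))
        sc,c0=c0
    return np.round(c0,4),sc
def overlay(p,im,c,circs,box,f,name):
    I=cv2.resize(im,None,fx=f,fy=f,interpolation=cv2.INTER_CUBIC)
    for r,z in circs:
        u=proj(p,circ(c,r,z)); cv2.polylines(I,[np.round((u+.5)*f).astype(int)],True,(255,0,255),1)
    I=I[box[1]*f:box[3]*f,box[0]*f:box[2]*f]; cv2.imwrite("pics/"+name,I[:,:,::-1])
E
python3 - <<'E'
from fit import *
P=np.load("pics/last.npy",allow_pickle=True).item()
t=camera("top");s=camera("scene")
it=cv2.imread("pics/top0.png")[:,:,::-1];isc=cv2.imread("pics/scene0.png")[:,:,::-1]
for nm,p,im in(("top",t,it),("scene",s,isc),("wrist",P,P["color"])):
    for cs in ([(.05,.066)],[(.022,.093)],[(.025,.090)],[(.0275,.074)],[(.062,.01)],[(.05,.066),(.0235,.0915)]):
        print(nm,cs,fit(p,im,cs,(.536,.284)))
E
```

```text
top [(0.05, 0.066)] (array([0.5355, 0.287 ]), np.float32(16.493458))
top [(0.022, 0.093)] (array([0.5355, 0.2875]), np.float32(12.141288))
top [(0.025, 0.09)] (array([0.536, 0.288]), np.float32(12.354636))
top [(0.0275, 0.074)] (array([0.535 , 0.2865]), np.float32(13.075501))
top [(0.062, 0.01)] (array([0.5445, 0.299 ]), np.float32(12.244475))
top [(0.05, 0.066), (0.0235, 0.0915)] (array([0.5355, 0.2875]), np.float32(29.112587))
scene [(0.05, 0.066)] (array([0.5345, 0.2855]), np.float32(14.476763))
scene [(0.022, 0.093)] (array([0.534 , 0.2835]), np.float32(12.710998))
scene [(0.025, 0.09)] (array([0.533 , 0.2875]), np.float32(13.714872))
scene [(0.0275, 0.074)] (array([0.54  , 0.2785]), np.float32(14.140441))
scene [(0.062, 0.01)] (array([0.542, 0.277]), np.float32(11.59369))
scene [(0.05, 0.066), (0.0235, 0.0915)] (array([0.534, 0.286]), np.float32(27.857796))
wrist [(0.05, 0.066)] (array([0.536 , 0.2865]), np.float32(17.558462))
wrist [(0.022, 0.093)] (array([0.5285, 0.2695]), np.float32(14.907031))
wrist [(0.025, 0.09)] (array([0.543 , 0.2805]), np.float32(15.189556))
wrist [(0.0275, 0.074)] (array([0.5325, 0.2885]), np.float32(15.597808))
wrist [(0.062, 0.01)] (array([0.5365, 0.285 ]), np.float32(14.002314))
wrist [(0.05, 0.066), (0.0235, 0.0915)] (array([0.536 , 0.2865]), np.float32(29.903679))
```

Run:
```python
from fit import *
p=np.load("pics/last.npy",allow_pickle=True).item();s=sensors.observe();E=np.array(s["eef_rot"]);T=np.array(s["eef_pos"])
for z in (.115,.117,.119):
  for dz in (-.034,):
    pass
im=p["color"]
best=None
from itertools import product
G=im.astype(float).max(2)
def sc(cx,cz,z,r):
    a=np.radians(np.r_[np.arange(115,250,3)])  # placeholder
    return 0
c=T+E@np.array([.001,.138,-.034])
overlay(p,im,c[:2],[(.027,.117),(.032,.117)],(225,180,335,280),7,"w18o.png")
```

```text
(no output)
```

View pics/w18o.png

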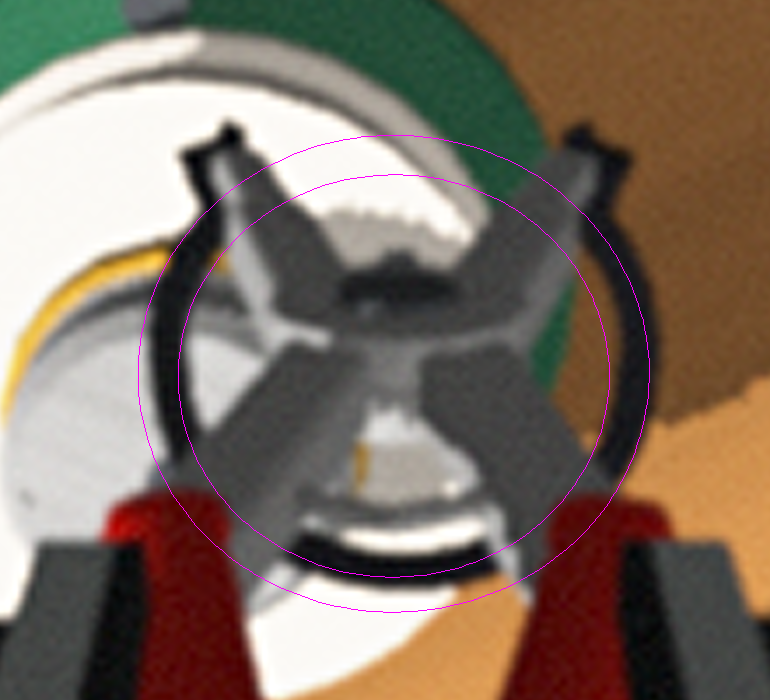

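Run:
```python
from fit import *
q=camera("scene");s=sensors.observe();E=np.array(s["eef_rot"]);T=np.array(s["eef_pos"])
np.save("pics/lasts.npy",q,allow_pickle=True)
I=cv2.resize(q["color"],None,fx=10,fy=10,interpolation=cv2.INTER_CUBIC)[1400:1860,3450:4050].copy()
I2=I.copy()
for th,col in((0,(255,0,255)),(4,(0,255,255)),(8,(255,255,0))):
    # pitch: back side (tool -z) lower by th
    a=np.radians(np.arange(30,331,4)); t=np.radians(th)
    L=np.c_[.0295*np.sin(a),np.zeros(len(a)),.0295*np.cos(a)]  # ring local, gap toward +z ; relative centre
    L[:,2]+=-.026   # relative to notch line
    X=np.c_[L[:,0]+.0015, .138-L[:,2]*np.sin(t), L[:,2]*np.cos(t)-.0075]
    u=proj(q,(E@X.T).T+T)
    u=np.round((u+.5)*10-[3450,1400]).astype(int)
    cv2.polylines(I2,[u],False,col,1)
cv2.imwrite("pics/s18o.png",I2[:,:,::-1]); cv2.imwrite("pics/s18p.png",I[:,:,::-1])
```

```text
(no output)
```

View pics/s18o.png

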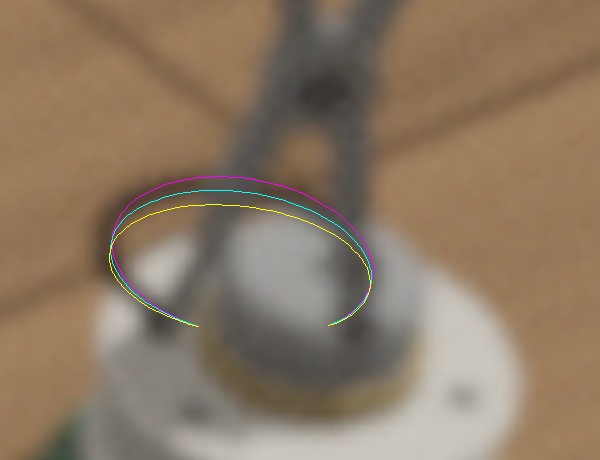

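View pics/s18p.png

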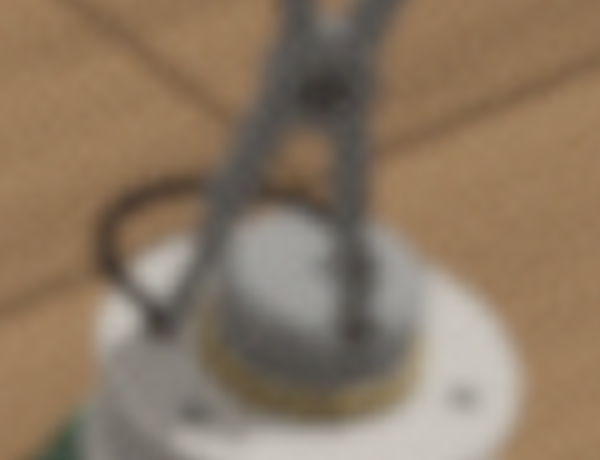

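step_arm(
  rows=[
    [-0.36,-0.005,0,-0.005,0],
    [-0.36,-0.009,0,-0.008,0],
    [-0.36,-0.009,0,-0.008,0],
    [-0.36,-0.006,0,-0.005,0],
    [-0.36,-0.003,0,-0.0028,0],
    [-0.36,0,0.003,0,0],
    [-0.36,0,0.005,0,0],
    [-0.36,0,0.003,0,0],
    [-0.36,0,0,0,0],
    [-0.36,0,0,0,0],
    [-0.36,0,0,0,0],
  ],
)

```text
time: 18.4
eef_pos: [0.5628, 0.2742, 0.2442]
eef_rot: [[-0.508, 0.0, 0.861], [-0.861, 0.0, -0.508], [-0.0, -1.0, 0.0]]
force: [0.1, -0.4, -2.8]
grip_width: 0.0305
```

```bash
python3 lk.py 19 225 175 335 280;  python3 - <<'E'
from fit import *
p=np.load("pics/last.npy",allow_pickle=True).item();im=p["color"]
overlay(p,im,(.536,.2865),[(.025,.090),(.022,.093),(.05,.066),(.0275,.074)],(225,170,335,280),7,"w19o.png")
E
```

```text
scale 5.523809523809524
18.45 [0.5629 0.2743 0.2443] [[-0.508, 0.0, 0.861], [-0.861, 0.0, -0.508], [-0.0, -1.0, 0.0]] [-0.94  0.11 -3.05] [-0.04 -0.    0.04] 0.030389560337466
```

View pics/w19o.png

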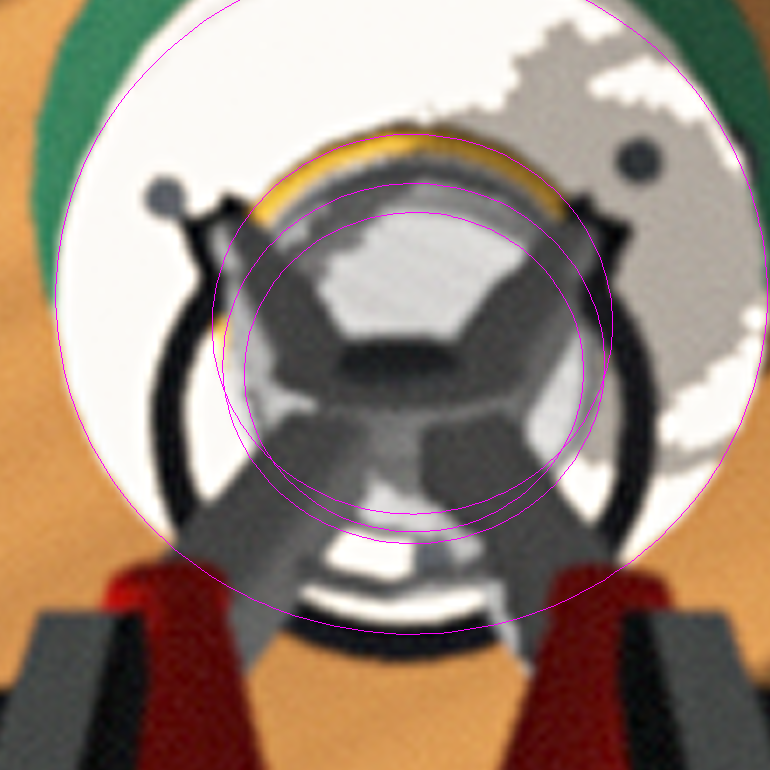

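Run:
```python
from fit import *
p=np.load("pics/last.npy",allow_pickle=True).item();im=p["color"]
for cs in ([(.05,.066)],[(.0275,.074)],[(.022,.093)],[(.025,.09)],[(.062,.01)],[(.05,.066),(.0275,.074)]): print(cs,fit(p,im,cs,(.536,.2865)))
s=sensors.observe();E=np.array(s["eef_rot"]);T=np.array(s["eef_pos"])
z=T[2]-.138
f=lambda u,v:(225+u/7-.5,170+v/7-.5)
g=onz(p,[f(187,430),f(622,430),f(150,430),f(655,430),f(400,628),f(400,660),f(222,235),f(588,235)],z)
print(z,(E.T@(g-T).T).T.round(4).tolist(), g.round(4).tolist())
```

```text
[(0.05, 0.066)] (array([0.537, 0.286]), np.float32(19.956142))
[(0.0275, 0.074)] (array([0.532 , 0.2965]), np.float32(17.058979))
[(0.022, 0.093)] (array([0.5465, 0.28  ]), np.float32(17.222961))
[(0.025, 0.09)] (array([0.54  , 0.2925]), np.float32(17.164234))
[(0.062, 0.01)] (array([0.536, 0.286]), np.float32(15.7339325))
[(0.05, 0.066), (0.0275, 0.074)] (array([0.5375, 0.2855]), np.float32(36.915096))
0.10633333147705362 [[-0.0253, 0.138, -0.0319], [0.0291, 0.138, -0.0319], [-0.0299, 0.138, -0.0319], [0.0332, 0.138, -0.0319], [0.0014, 0.138, -0.0591], [0.0014, 0.138, -0.0636], [-0.0204, 0.138, -0.0065], [0.0242, 0.138, -0.0065]] [[0.5483, 0.3123, 0.1063], [0.5207, 0.2655, 0.1063], [0.5507, 0.3162, 0.1063], [0.5186, 0.2619, 0.1063], [0.5114, 0.3031, 0.1063], [0.5075, 0.3054, 0.1063], [0.5677, 0.2952, 0.1063], [0.5451, 0.2568, 0.1063]]
```

step_arm(
  rows=[
    [-0.36,0.0013,0,0.003,0],
    [-0.36,0,0.002,0,0],
    [-0.36,0,0.003,0,0],
    [-0.36,0,0.003,0,0],
    [-0.36,0,0.002,0,0],
    [-0.36,0,0,0,0],
    [-0.36,0,0,0,0],
    [-0.36,0,0,0,0],
  ],
)

```text
time: 19.25
eef_pos: [0.5647, 0.2718, 0.2342]
eef_rot: [[-0.508, 0.0, 0.861], [-0.861, 0.0, -0.508], [-0.0, -1.0, 0.0]]
force: [0.4, -0.2, -2.7]
grip_width: 0.0306
```

```bash
python3 lk.py 20 225 175 335 280;  python3 - <<'E'
from fit import *
p=np.load("pics/last.npy",allow_pickle=True).item();im=p["color"]
for cs in ([(.05,.066)],[(.062,.01)],[(.05,.066),(.0275,.074)]): print(cs,fit(p,im,cs,(.536,.2865)))
overlay(p,im,(.5365,.286),[(.025,.090),(.05,.066),(.0275,.074)],(225,170,335,280),7,"w20o.png")
E
```

```text
scale 5.523809523809524
19.3 [0.5647 0.2718 0.2342] [[-0.508, 0.0, 0.861], [-0.861, 0.0, -0.508], [-0.0, -1.0, 0.0]] [ 0.27 -1.48 -1.77] [-0.04 -0.    0.09] 0.03086256325894223
[(0.05, 0.066)] (array([0.5395, 0.2845]), np.float32(19.69603))
[(0.062, 0.01)] (array([0.5355, 0.2865]), np.float32(15.638048))
[(0.05, 0.066), (0.0275, 0.074)] (array([0.5365, 0.286 ]), np.float32(34.345596))
```

View pics/w20o.png

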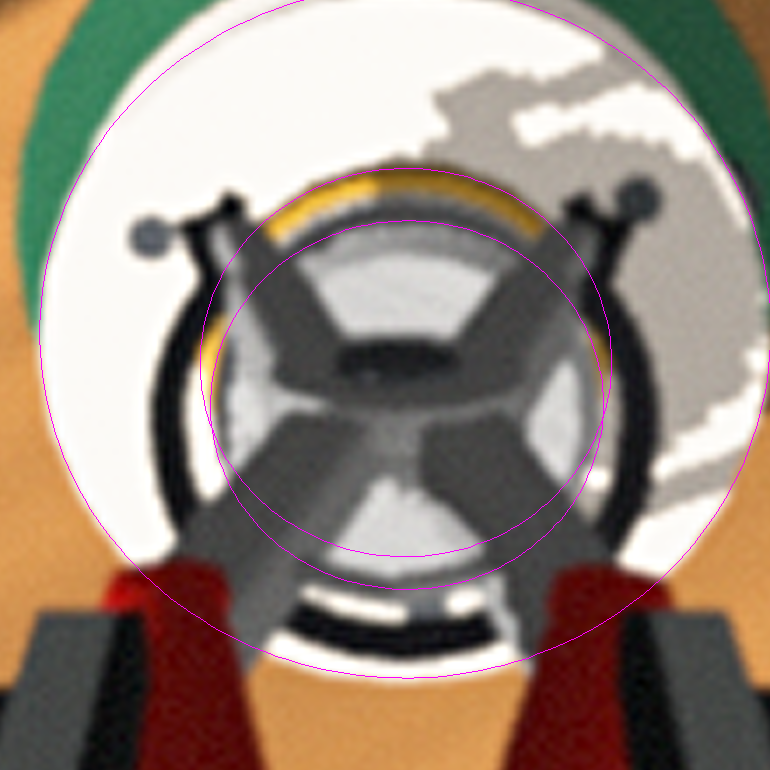

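step_arm(
  rows=[
    [-0.36,0.0003,0.001,0.0005,0],
    [-0.36,0,0.0015,0,0],
    [-0.36,0,0.0015,0,0],
    [-0.36,0,0.001,0,0],
    [-0.36,0,0,0,0],
    [-0.36,0,0,0,0],
  ],
)

```text
time: 19.9
eef_pos: [0.5649, 0.2712, 0.229]
eef_rot: [[-0.508, -0.0, 0.861], [-0.861, 0.0, -0.508], [-0.0, -1.0, -0.0]]
force: [-0.1, -0.1, -2.0]
grip_width: 0.0306
```

```bash
python3 lk.py 21 225 175 335 280;  python3 - <<'E'
from fit import *
p=np.load("pics/last.npy",allow_pickle=True).item();im=p["color"]
overlay(p,im,(.5365,.286),[(.025,.090),(.025,.074)],(225,170,335,280),7,"w21o.png")
q=camera("scene"); crop(q,330,130,410,230,6,"s21.png")
E
```

```text
scale 5.523809523809524
19.95 [0.5649 0.2712 0.2291] [[-0.508, 0.0, 0.861], [-0.861, 0.0, -0.508], [-0.0, -1.0, -0.0]] [ 0.32  0.53 -2.41] [ 0.01 -0.03  0.05] 0.030566456762068137
```

View pics/w21o.png

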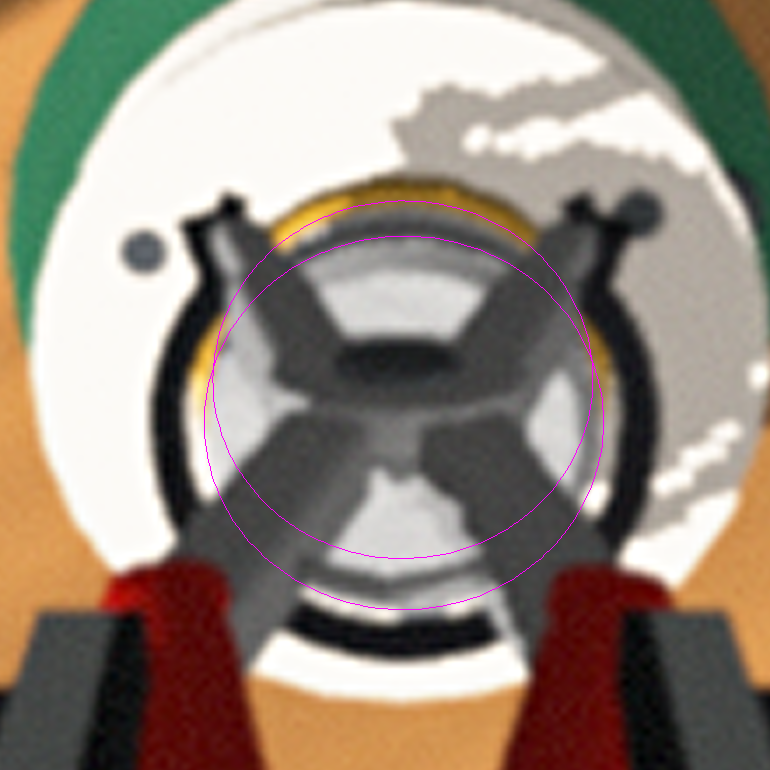

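View pics/s21.png

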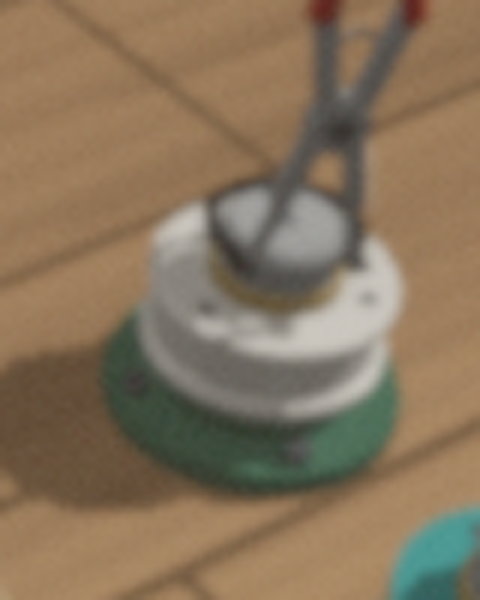

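step_arm(
  rows=[
    [-0.36,0,0.001,0,0],
    [-0.36,0,0.0015,0,0],
    [-0.36,0,0.0015,0,0],
    [-0.36,0,0.001,0,0],
    [-0.36,0,0,0,0],
    [-0.36,0,0,0,0],
  ],
)

```text
time: 20.6
eef_pos: [0.5649, 0.2712, 0.224]
eef_rot: [[-0.508, 0.0, 0.861], [-0.861, 0.0, -0.508], [-0.0, -1.0, 0.0]]
force: [-0.8, -0.4, -1.7]
grip_width: 0.0305
```

```bash
python3 lk.py 22 225 175 335 280;  python3 - <<'E'
from fit import *
p=np.load("pics/last.npy",allow_pickle=True).item();im=p["color"]
overlay(p,im,(.5365,.286),[],(225,170,335,280),7,"w22o.png")
E
```

```text
scale 5.523809523809524
20.65 [0.5649 0.2712 0.2241] [[-0.508, 0.0, 0.861], [-0.861, 0.0, -0.508], [-0.0, -1.0, 0.0]] [ 0.48  0.38 -1.63] [ 0.03 -0.05 -0.01] 0.03059428615048527
```

View pics/w22o.png

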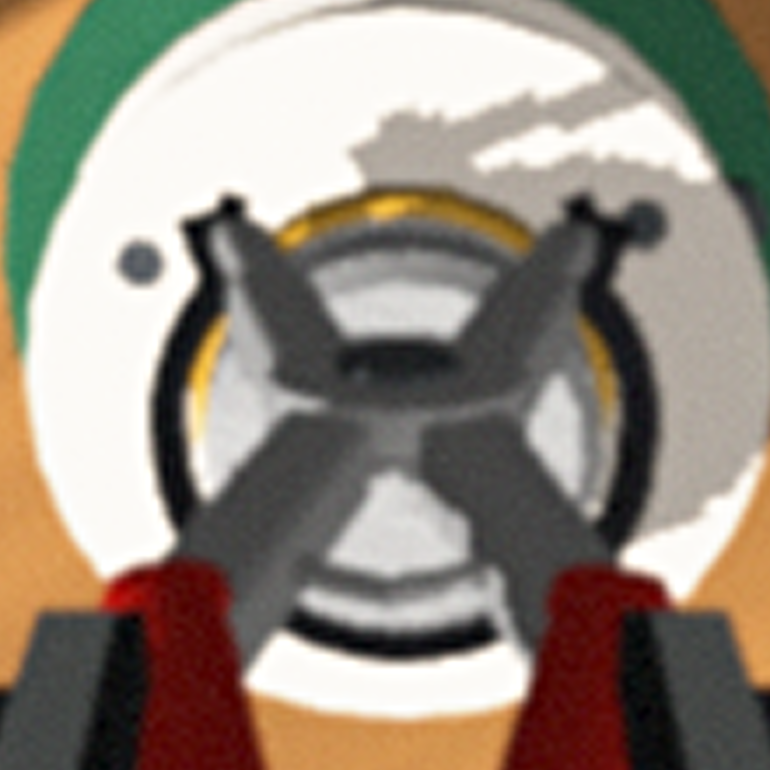

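step_arm(
  rows=[
    [-0.36,0,0.001,0,0],
    [-0.36,0,0.0015,0,0],
    [-0.36,0,0.0015,0,0],
    [-0.36,0,0.001,0,0],
    [-0.36,0,0.0005,0,0],
    [-0.36,0,0,0,0],
    [-0.36,0,0,0,0],
  ],
)

```text
time: 21.35
eef_pos: [0.5649, 0.2712, 0.2186]
eef_rot: [[-0.508, 0.0, 0.861], [-0.861, 0.0, -0.508], [-0.0, -1.0, 0.0]]
force: [-0.7, 0.1, -2.2]
grip_width: 0.0304
```

step_arm(
  rows=[
    [-0.36,0,0.001,0,0],
    [-0.36,0,0.001,0,0],
    [-0.36,0,0.001,0,0],
    [-0.36,0,0,0,0],
    [-0.36,0,0,0,0],
    [-0.36,0,0,0,0],
  ],
)

```text
time: 21.95
eef_pos: [0.5649, 0.2712, 0.2156]
eef_rot: [[-0.508, 0.0, 0.861], [-0.861, 0.0, -0.508], [-0.0, -1.0, -0.0]]
force: [-0.5, 0.2, -2.3]
grip_width: 0.0305
```

```bash
python3 lk.py 23 225 175 335 280;  python3 - <<'E'
from fit import *
p=np.load("pics/last.npy",allow_pickle=True).item();im=p["color"]
overlay(p,im,(.5365,.286),[],(225,170,335,280),7,"w23o.png")
q=camera("scene"); crop(q,335,140,415,220,8,"s23.png")
E
```

```text
scale 5.523809523809524
22.0 [0.5649 0.2712 0.2156] [[-0.508, 0.0, 0.861], [-0.861, 0.0, -0.508], [-0.0, -1.0, 0.0]] [-0.34  0.98 -2.21] [ 0.01  0.04 -0.01] 0.030264013362096595
```

View pics/w23o.png

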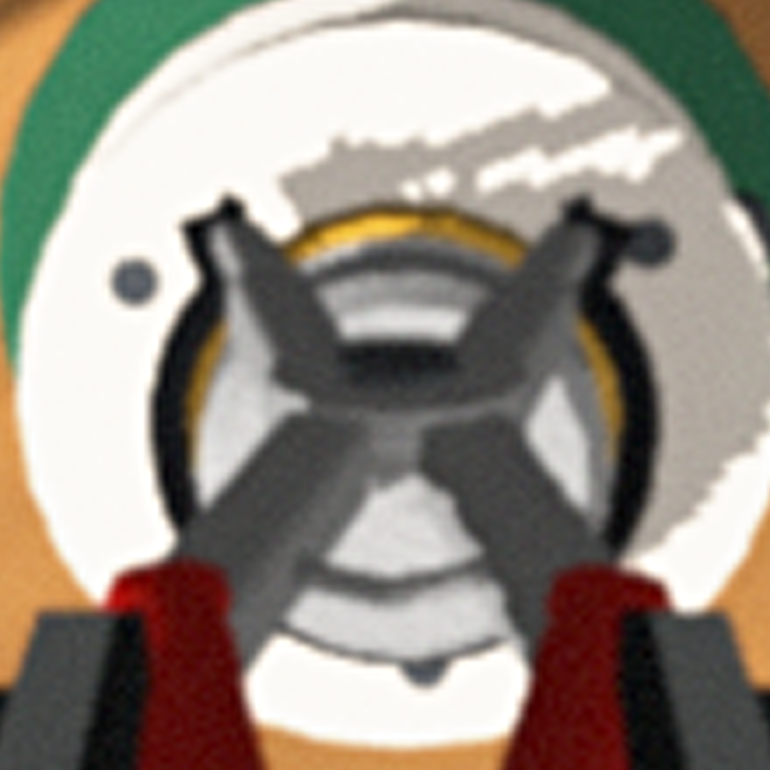

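View pics/s23.png

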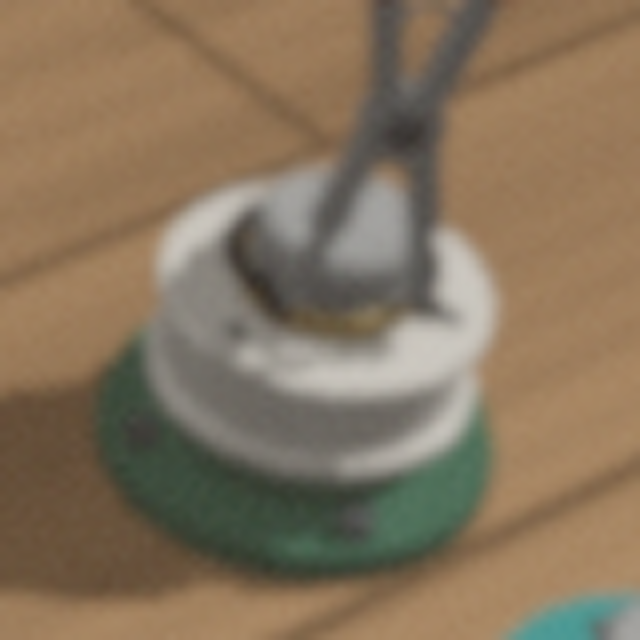

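Run:
```python
from h import *
for i in range(3):
    p=camera("wrist");s=sensors.observe(); print(s["time"],s["eef_pos"].round(4),s["force"].round(2),s["wrist_torque"].round(2),round(s["grip_width"],4),np.abs(s["dq"]).max().round(3))
print(job.hand_in())
```

```text
22.1 [0.5649 0.2712 0.2156] [ 0.38 -1.08 -1.57] [ 0.02 -0.03  0.02] 0.0306 0.069
22.15 [0.5649 0.2712 0.2156] [-0.41  1.32 -1.45] [ 0.06 -0.05  0.03] 0.0306 0.11
22.2 [0.5649 0.2712 0.2156] [ 0.27 -0.27 -1.8 ] [-0.02 -0.01 -0.  ] 0.0307 0.073
the job is handed in; nothing more can be done
None
```

I handed the job in at 22.2 s with the circlip held open round the shaft at the groove; `hand_in` gives no verdict. I drew the largest red pliers out of the stand and set the pins in the circlip's notches on the plank. Then I squeezed the pliers to the stop, lifted the circlip and lowered it over the shaft of the green-and-white spindle. I moved no bystander, though I did not re-measure where they stand.

What the last checks showed:
- **Height:** the circlip works out at about 77.3 mm from the arm's height, against 77 mm wanted. It was hidden behind the shaft at the end, so this was not seen directly.
- **Centring:** the opening came out within about 1 mm of the shaft axis. The separate camera fits of that axis differed by 1–2 mm.
- **Level:** before the circlip went over the shaft, the views showed it flat to within about 3°. The blurred scene camera was the weakest of these.
- **Contact:** the wrist read only the weight of the pliers and circlip, about 2 N, with sideways readings of about 1 N that look like noise. I saw no sign of pressing on the shaft or collar.
- **Grip:** steady at about 30.5 mm over the grips, which is the pliers' stop, and the arm was still.

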